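Pack the drive spares into their tubs and close each with its own lid

ROBOT

A 6-joint arm with a two-finger parallel gripper is mounted at the origin on the work surface. World frame = base frame: x ahead of the robot, y to its left, z up, the work surface at z = 0. Lengths are in m, angles in rad, forces in N, time in s.
With the tool pointing down it reaches from about 0.325 to 0.875 m from the base axis. Payload 4.4 kg.
Tool frame: the origin (TCP) lies midway between the tips of the shut fingers; the grasp point (between the pads) lies 19 mm behind it; z points along the fingers, y is the direction in which the jaws open and shut (so a half turn about z gives the same grasp; the last joint's range is limited). The gripper opens to 85 mm and grips with 20 to 120 N. Pads are 22 mm wide; open, the fingers measure 114 mm over their backs; the gripper's body (76 mm by 85 mm) begins 54 mm behind the grasp point. The pads swing forward as they close: fully open they stand 13 mm farther back than shut.
Start: joints at [-1.347, 0.207, 1.542, -0, 1.393, -0.15], TCP at [0.21, -0.535, 0.231] pointing down, gripper open.
Joint ranges: [-2.73, 2.73], [-0.86, 2.22], [0.23, 2.46], [-1.11, 4.25], [0.08, 2.63], [-2.82, 2.82]. Speed limits (rad/s): [2.79, 2.79, 3.14, 3.14, 3.14, 3.14].

INTERFACE

Orientations are given as a unit quaternion [w, x, y, z].
In Python, from workcell import sensors, read_camera, camera_model, close_job gives the robot as it stands.
- The arm moves only by the tool jog_arm, never from a script. Its argument "rows" is a list of rows, each a list of 2 entries, a list of its own where there are three numbers: the shift along the tool's x, y, z in m, then the turn about the tool's z in rad. In form: [[[dx, dy, dz], roll], ...]. A call has 1 to 8 rows; each row shifts and turns the commanded pose from where the row before left it, along the tool's axes as they then stand; what a row does not reach is not made up. A row lasts 1/8 s, in which the tool goes at most 62.5 mm and 10.7 degrees, less where a joint would pass 70% of its speed; a pose out of reach is approached as far as the arm can. A call with a gripper value outside its range is refused whole. "jaw" is the closure, from 0 (fully open) to 1 (shut), set as the call begins (left out, the last holds). The fingers move at their own pace and stop on an object; "newtons" is the grip in N (left out, the last holds). Time passes only in rows, so rows that do not move let the fingers close. It gives the time, the measured TCP pose, the force and the opening at its end, in the units of the state.
- sensors.observe(): the state, without advancing time (a new reading comes with each control period).
- read_camera(name): name is "scene" or "top"; returns the picture (480x640x3 uint8, red, green, blue); there is no depth.
- camera_model(name): a dict with "camera_matrix" (3x3 intrinsics, pixels), "xyz" and "orientation" of the camera in the world. Camera axes: x right, y down, z forward; pixel columns grow to the right and rows downward; lengths in m; the calibration is good to about 2 mm. A picture is of the moment at which its call begins. camera_model takes no time and is no camera call.
- close_job(): hands the job in, once; it reports no verdict.
The state is a dict: "time": time; "q": joint angles; "dq": joint speeds; "joint_efforts": joint torques, N m; "ee_pos": TCP position; "tool_rot": TCP orientation; "contact_force": force on the tool from outside, world axes, zero at the start; "torque": the same for the moment, N m; "gripper_width": finger opening in m.
Only numpy, scipy, OpenCV 4.12 (cv2) and the standard library are available. Lean on these libraries where they do the work, as an engineer would, in place of code of your own. Each camera call takes 0.05 s, during which the arm holds its last target.

TASK

Pack away the loose drive spares on the robot repair bench: put every hex hub in the round tub, every bearing block in the square tub and every drilled bar in the oblong tub. Close all three tubs, even one that stays empty, each with the lid of its own shape, pressed home flat on the rim. Leave the other things on the bench, the small odd lid included, where they are.

Things in the scene. Friction and masses are not known exactly. Their poses are not given: they have to be found in the camera images.
- tub_round: open round white plastic tub, outer diameter 100 mm, inner 94 mm; the tub for the hex hubs. Fixed to the bench. 50 mm tall, 3 mm walls, floor 3 to 4 mm thick. Origin: centre of its underside, z up.
- tub_square: open square white plastic tub, 96 x 96 mm outside, 90 x 90 mm inside, sides along its x and y axes; the tub for the bearing blocks. Fixed to the bench. 50 mm tall, 3 mm walls, floor 3 to 4 mm thick. Origin: centre of its underside, z up.
- tub_long: open oblong white plastic tub, outside 130 mm along its x axis and 84 mm along its y axis, inside 124 x 78 mm; the tub for the drilled bars. Fixed to the bench. 50 mm tall, 3 mm walls, floor 3 to 4 mm thick. Origin: centre of its underside, z up.
- lid_round: Round white lid of the round tub. Underneath an 8 mm deep plug (86 mm diameter), on it a 5 mm plate (106 mm diameter), on that a centred black bar handle, 50 mm along x, 16 mm along y, from 13 to 43 mm above the origin. Origin: centre of the plug's underside, z up. 0.09 kg. Seated, the plug has 4 mm play all round, the plate lies on the rim, the origin is 42 mm above the tub's.
- lid_square: square white lid of the square tub; fits at any quarter turn. Underneath an 8 mm deep plug (82 x 82 mm), on it a 5 mm plate (102 x 102 mm), on that a centred black bar handle, 50 mm along x, 16 mm along y, from 13 to 43 mm above the origin. Origin: centre of the plug's underside, z up. 0.09 kg. Seated, the plug has 4 mm play all round, the plate lies on the rim, the origin is 42 mm above the tub's.
- lid_long: Oblong lid of the oblong tub; x axis along the tub's, either way. Underneath an 8 mm deep plug (116 mm along x, 70 mm along y), on it a 5 mm plate (136 mm along x, 90 mm along y), on that a centred black bar handle, 50 mm along x, 16 mm along y, from 13 to 43 mm above the origin. Origin: centre of the plug's underside, z up. 0.09 kg. Seated, the plug has 4 mm play all round, the plate lies on the rim, the origin is 42 mm above the tub's.
- hub1: steel hex hub: hexagonal prism standing upright, 30 mm across flats, 26 mm tall, dark bore mark on top; two of its flats face its +y and -y axes. Origin: centre of the underside. 0.1 kg. May be absent.
- block1: aluminium bearing block, 40 mm along x, 26 mm along y, 28 mm tall, with a dark round bore mark 18 mm across on its two long sides. Origin: centre of the underside. 0.07 kg. May be absent.
- bar1: drilled aluminium bar, 64 mm along x, 20 mm along y, 22 mm tall, three small dark hole marks on top. Origin: centre of the underside. 0.07 kg. May be absent.
- hub2: steel hex hub: hexagonal prism standing upright, 30 mm across flats, 26 mm tall, dark bore mark on top; two of its flats face its +y and -y axes. Origin: centre of the underside. 0.1 kg. May be absent.
- block2: aluminium bearing block, 40 mm along x, 26 mm along y, 28 mm tall, with a dark round bore mark 18 mm across on its two long sides. Origin: centre of the underside. 0.07 kg. May be absent.
- bar2: drilled aluminium bar, 64 mm along x, 20 mm along y, 22 mm tall, three small dark hole marks on top. Origin: centre of the underside. 0.07 kg. May be absent.
- odd_lid: small round white lid, 68 mm across with a round black knob, 25 mm tall in all; it fits none of the tubs: a bystander. Origin: centre of the underside.
- spool: bystander: steel solder spool standing upright, 44 mm across, 30 mm tall. Origin: centre of the underside.
- motor: bystander: dark can motor standing upright, 34 mm across, 30 mm tall plus a 12 mm shaft. Origin: centre of the underside.
- wheel: bystander: black rubber wheel lying flat, 70 mm across, 28 mm tall. Origin: centre of the underside.
- wood_block: bystander: wooden block 60 x 90 mm, 50 mm tall. Origin: centre of the underside.
Mind the look-alikes: they are no part of the job. Leave any yellow look-alike of the lid_long alone.

How it is judged:
At the end, for the whole second after the job is handed in: Every hub present lies inside the round tub, every block inside the square tub and every bar inside the oblong tub, under the lid; each lid is seated on its own tub: centred within 8 mm, its plug inside (origin 38 to 44.5 mm above the tub's), tilted less than 0.06 rad, at rest (horizontal distance between lid_round and tub_round below 0.008 m and z of lid_round in the frame of tub_round between 0.038 and 0.0445 m and angle between each of lid_round, lid_square, lid_long's own z axis and vertical below 0.06 rad and linear speed of each of lid_round, lid_square, lid_long below 0.02 m/s and x of hub1 in the frame of tub_round between -0.046 and 0.046 m and y of hub1 in the frame of tub_round between -0.046 and 0.046 m and z of each of hub1, hub2 in the frame of tub_round below 0.042 m and x of hub2 in the frame of tub_round between -0.046 and 0.046 m and y of hub2 in the frame of tub_round between -0.046 and 0.046 m and horizontal distance between lid_square and tub_square below 0.008 m and z of lid_square in the frame of tub_square between 0.038 and 0.0445 m and x of block1 in the frame of tub_square between -0.046 and 0.046 m and y of block1 in the frame of tub_square between -0.046 and 0.046 m and z of each of block1, block2 in the frame of tub_square below 0.042 m and x of block2 in the frame of tub_square between -0.046 and 0.046 m and y of block2 in the frame of tub_square between -0.046 and 0.046 m and horizontal distance between lid_long and tub_long below 0.008 m and z of lid_long in the frame of tub_long between 0.038 and 0.0445 m and x of bar1 in the frame of tub_long between -0.063 and 0.063 m and y of bar1 in the frame of tub_long between -0.04 and 0.04 m and z of each of bar1, bar2 in the frame of tub_long below 0.042 m and x of bar2 in the frame of tub_long between -0.063 and 0.063 m and y of bar2 in the frame of tub_long between -0.04 and 0.04 m); the robot touches nothing.
It fails at once if a bystander (spool, motor, wheel, wooden block or odd lid) is moved more than 40 mm (distance of any of spool, motor, wheel, wood_block, odd_lid from where it was at the start of the episode above 0.04 m).
Of hub1, hub2, block1, block2, bar1, bar2 only 4 to 6 are there at a start; the rules pass over those that are not, and their reading is None.
At some moment in a run one of hub1, hub2, block1, block2, bar1, bar2, lid_round, lid_square, lid_long may be knocked a few centimetres aside while the robot is not near it.
Once in a run the grip may slacken for a moment while it holds something.
It also fails if it takes over 210 s, if anything falls off the work surface, if the arm or the gripper's body presses on something with over 40 N, if the wrist force passes 120 N, or if a joint passes its speed limit or range.

## Working session

There is one attempt and no reset: what is moved stays moved. The work goes in short steps, Python scripts to look and compute and a tool call to move; the robot and the scene stay as the last step left them, time stands still between calls to the robot, and variables do not carry over. Pictures are saved under pics/ and viewed, and the job is handed in when it is done.

Besides the shell and the picture viewer there is one more tool, called by a JSON object that holds its "name" and its "arguments", one argument or row to a line. jog_arm: Moves the arm, as the interface text tells. Its arguments: {"type":"object","properties":{"rows":{"type":"array"},"jaw":{"type":"number"},"newtons":{"type":"number"}},"required":["rows"]}

```bash
ls; mkdir -p pics; python3 - <<'E'
from workcell import sensors, read_camera, camera_model
import cv2
print(sensors.observe())
for n in("scene","top"):
    print(n,camera_model(n)); cv2.imwrite(f"pics/{n}0.png",read_camera(n)[:,:,::-1])
E
```

```text
pics
{'time': 0.0, 'q': array([-1.34649952e+00,  2.07420792e-01,  1.54297944e+00,  1.15042363e-05,
        1.39349879e+00, -1.50526528e-01]), 'dq': array([-9.54711817e-04,  1.81569008e-04, -1.77810762e-05,  8.93437542e-04,
       -1.31720897e-03, -1.11397664e-03]), 'joint_efforts': array([-2.17364577e-03, -3.83038402e+01, -2.91599447e+01, -4.01892912e-04,
        1.05283741e-02,  8.43852092e-06]), 'ee_pos': array([ 0.21031835, -0.53433147,  0.23011323]), 'tool_rot': array([-1.15260992e-03,  9.82489311e-01,  1.86315387e-01, -3.68688445e-05]), 'contact_force': array([-0.90042097,  0.20379934, -0.17746444]), 'torque': array([ 0.02838584,  0.00994332, -0.01212824]), 'gripper_width': 0.08546918236573589}
scene {'camera_matrix': array([[567.84572339,   0.        , 315.20484849],
       [  0.        , 567.84572339, 227.80728427],
       [  0.        ,   0.        ,   1.        ]]), 'xyz': array([1.26345677, 0.15530433, 0.98965994]), 'orientation': array([-0.22472724,  0.57220549,  0.7384778 , -0.27700014])}
top {'camera_matrix': array([[566.79679749,   0.        , 322.07229976],
       [  0.        , 566.79679749, 246.74659342],
       [  0.        ,   0.        ,   1.        ]]), 'xyz': array([ 0.21969666, -0.05417881,  1.29239889]), 'orientation': array([ 0.05965314, -0.70280812,  0.7056458 , -0.06757414])}
```

View pics/top0.png

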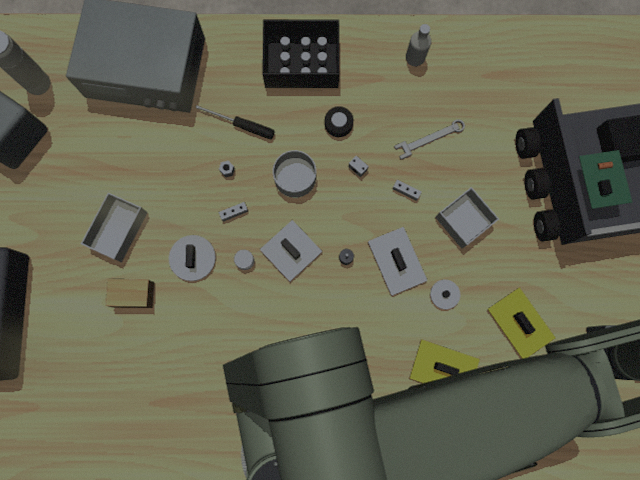

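View pics/scene0.png

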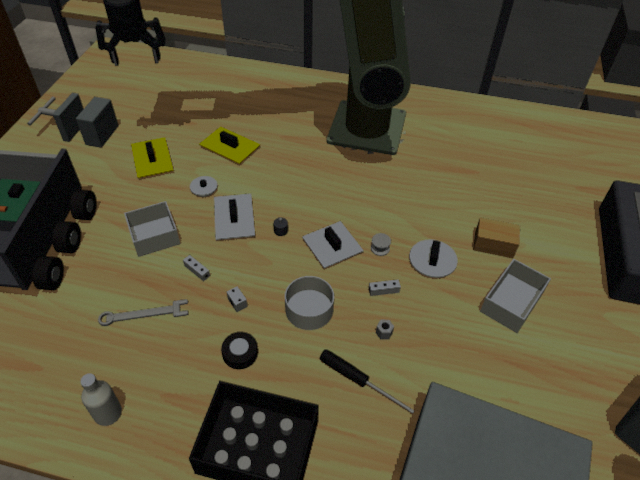

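The top view shows one hub at (227,169), one block at (358,166) and bars at (234,211) and (407,189). The tubs are round (295,175), square (467,218) and oblong (115,228). The lids are round (192,258), square (291,250) and oblong white (397,260). The two yellow look-alikes at (520,320) and (447,362) stay where they are.

```bash
cat > h.py <<'E'
import numpy as np, cv2
from workcell import sensors, read_camera, camera_model
from scipy.spatial.transform import Rotation as R
def RR(q): return R.from_quat([q[1],q[2],q[3],q[0]])
def ray(n,uv,z):
    m=camera_model(n);K=m["camera_matrix"]
    d=RR(m["orientation"]).apply(np.linalg.solve(K,[uv[0],uv[1],1]));o=np.array(m["xyz"])
    return o+d*(z-o[2])/d[2]
def proj(n,p):
    m=camera_model(n);c=RR(m["orientation"]).inv().apply(np.array(p)-m["xyz"]);u=m["camera_matrix"]@c;return u[:2]/u[2]
def snap(n,name):
    im=read_camera(n)[:,:,::-1].copy();cv2.imwrite(f"pics/{name}.png",im);return im
def crop(im,c,r,s,name):
    x,y=int(c[0]),int(c[1]);p=im[max(0,y-r):y+r,max(0,x-r):x+r]
    p=cv2.resize(p,None,fx=s,fy=s,interpolation=cv2.INTER_CUBIC);cv2.imwrite(f"pics/{name}.png",p)
def tool(p,yaw,q=None):
    """delta tool-frame from current measured to world p, with tool y axis at angle yaw (mod pi)"""
    s=sensors.observe();r=RR(s["tool_rot"]);e=s["ee_pos"]
    y=r.as_matrix()[:,1];cur=np.arctan2(y[1],y[0])
    d=(yaw-cur+np.pi/2)%np.pi-np.pi/2
    print("ee",e.round(4),"yaw",round(cur,3),"tilt",r.as_matrix()[:,2].round(3),"toolxyz",r.inv().apply(np.array(p)-e).round(4),"roll for down tool",round(-d,3),"q6",s["q"][5].round(2),"t",s["time"])
E
python3 - <<'E'
from h import *
t=cv2.imread("pics/top0.png")
for nm,c in dict(hub=(227,169),block=(358,166),bar1=(234,211),bar2=(407,189),tr=(295,175),ts=(467,218),tl=(115,228),lr=(192,258),ls=(291,250),ll=(397,260)).items():
    print(nm,ray("top",c,0.02).round(3))
tiles=[]
for c in [(227,169),(358,166),(234,211),(407,189)]:
    x,y=c;tiles.append(cv2.resize(t[y-25:y+25,x-25:x+25],(400,300) if 0 else (300,300),interpolation=cv2.INTER_CUBIC))
cv2.imwrite("pics/parts.png",np.vstack([np.hstack(tiles[:2]),np.hstack(tiles[2:])]))
tiles=[]
for c in [(295,175),(467,218),(115,228)]+[(192,258),(291,250),(397,260)]:
    x,y=c;tiles.append(cv2.resize(t[y-42:y+42,x-42:x+42],(252,252),interpolation=cv2.INTER_CUBIC))
cv2.imwrite("pics/tubs.png",np.vstack([np.hstack(tiles[:3]),np.hstack(tiles[3:])]))
hsv=cv2.cvtColor(t,cv2.COLOR_BGR2HSV)
for c in [(295,175),(192,240),(300,270),(227,160),(234,211),(250,140),(330,230)]: print(c,hsv[c[1],c[0]])
E
```

```text
hub [0.637 0.152 0.02 ]
block [ 0.644 -0.154  0.02 ]
bar1 [0.536 0.133 0.02 ]
bar2 [ 0.588 -0.268  0.02 ]
tr [ 0.622 -0.007  0.02 ]
ts [ 0.518 -0.404  0.02 ]
tl [0.496 0.404 0.02 ]
lr [0.426 0.226 0.02 ]
ls [0.444 0.002 0.02 ]
ll [ 0.42  -0.239  0.02 ]
(295, 175) [110  17 133]
(192, 240) [105  12 133]
(300, 270) [103  13 137]
(227, 160) [ 23  36 127]
(234, 211) [105  19 105]
(250, 140) [ 34  66 131]
(330, 230) [ 35  59 129]
```

View pics/parts.png

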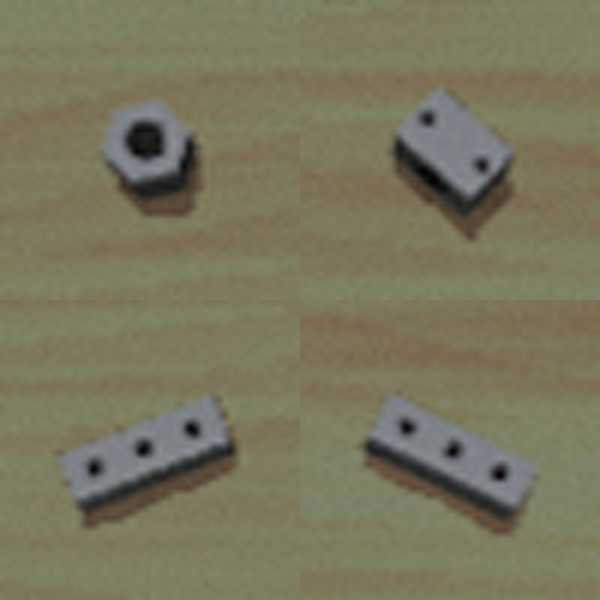

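View pics/tubs.png

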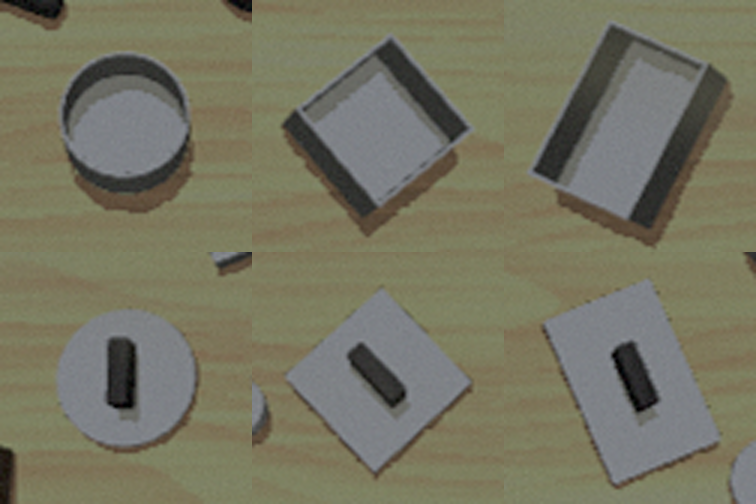

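```bash
python3 - <<'E'
from h import *
for v in("top","scene"):
    t=cv2.imread(f"pics/{v}0.png");tiles=[]
    for p in [(.622,-.007),(.518,-.404),(.496,.404)]:
        x,y=proj(v,(*p,.045)).astype(int);print(v,x,y)
        tiles.append(cv2.resize(t[y-36:y+44,x-36:x+44][:, :],(400,400),interpolation=cv2.INTER_CUBIC))
    cv2.imwrite(f"pics/z{v}.png",np.hstack(tiles[1:]))
    cv2.imwrite(f"pics/zr{v}.png",tiles[0])
    # white-ish top faces
    hsv=cv2.cvtColor(t,cv2.COLOR_BGR2HSV)
    m=((hsv[...,1]<40)&(hsv[...,2]>85)&(hsv[...,0]>60)).astype(np.uint8)*255
    cv2.imwrite(f"pics/m{v}.png",m)
E
```

```text
top 294 171
top 469 215
top 111 225
scene 307 295
scene 148 221
scene 517 288
```

View pics/ztop.png

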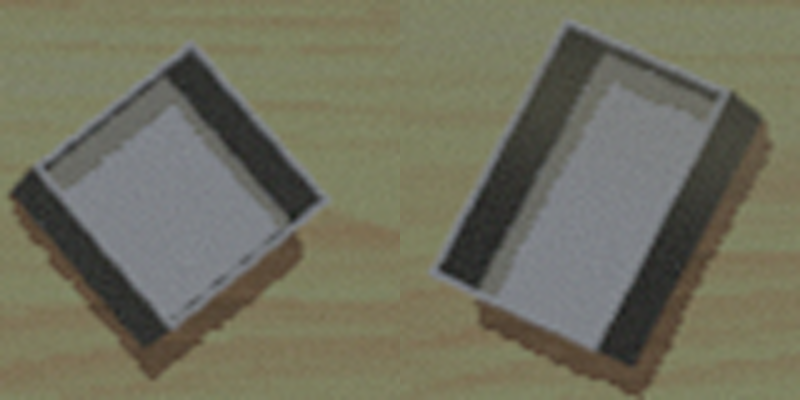

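View pics/zscene.png

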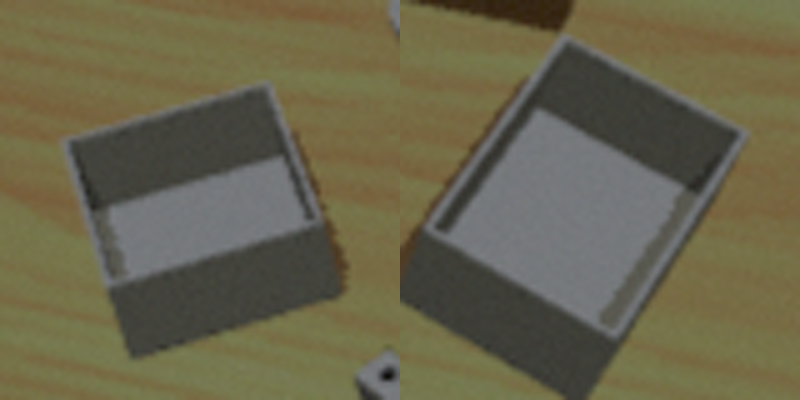

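View pics/zrtop.png

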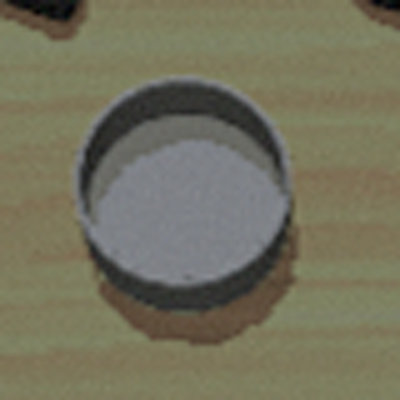

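View pics/mtop.png

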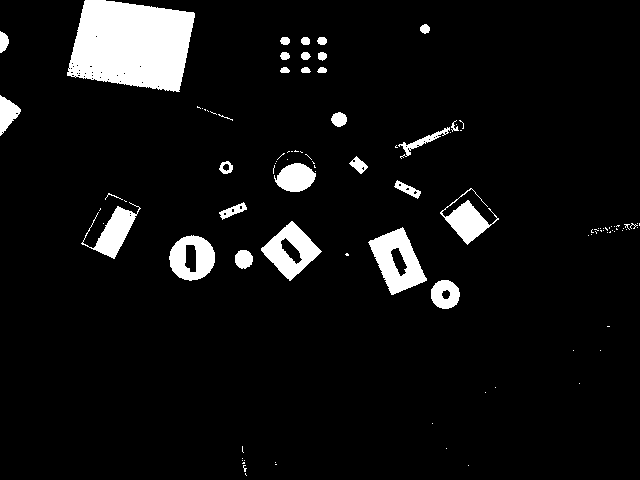

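The mask isolates the rims and top faces cleanly, so I'll measure everything from it in both views.

```bash
cat >> h.py <<'E'
ITEMS=dict(hub=(.637,.152,.026),block=(.644,-.154,.028),bar1=(.536,.133,.022),bar2=(.588,-.268,.022),tr=(.618,-.006,.05),ts=(.512,-.407,.05),tl=(.498,.412,.05),lr=(.426,.226,.013),ls=(.444,.002,.013),ll=(.42,-.239,.013))
def mask(im):
    hsv=cv2.cvtColor(im,cv2.COLOR_BGR2HSV)
    return ((hsv[...,1]<40)&(hsv[...,2]>85)&(hsv[...,0]>60)).astype(np.uint8)*255
def meas(n,im,names=None,items=ITEMS):
    m=mask(im);m=cv2.morphologyEx(m,cv2.MORPH_CLOSE,np.ones((2,2),np.uint8)) if 0 else m
    num,lab=cv2.connectedComponents(m,connectivity=8)
    for k in (names or items):
        x,y,z=items[k];u=proj(n,(x,y,z))
        rad=26 if k[0] in 'tl' else 7
        yy,xx=np.mgrid[:480,:640];near=(np.hypot(xx-u[0],yy-u[1])<rad)&(lab>0)
        if not near.any(): print(k,n,"none");continue
        ids,cn=np.unique(lab[near],return_counts=True)
        ids=[i for i,c in zip(ids,cn) if c>3 and c>0.5*(lab==i).sum()]
        pts=np.argwhere(np.isin(lab,ids))[:,::-1]
        w=np.array([ray(n,p,z)[:2] for p in cv2.convexHull(pts.astype(np.int32)).reshape(-1,2)],np.float32)
        (cx,cy),(a,b),ang=cv2.minAreaRect(w*1000)
        if b>a: a,b,ang=b,a,ang+90
        print(k,n,"c",round(cx,1),round(cy,1),"size",round(a,1),round(b,1),"long axis deg",round((ang+90)%180-90,1))
E
python3 - <<'E'
from h import *
for v in("top","scene"):
    meas(v,cv2.imread(f"pics/{v}0.png"))
E
```

```text
hub top c 639.1 154.2 size 30.8 28.2 long axis deg 44.5
block top c 644.1 -154.4 size 36.8 25.1 long axis deg 45.8Traceback (most recent call last):
  File "<stdin>", line 3, in <module>
  File "h.py", line 37, in meas
    w=np.array([ray(n,p,z)[:2] for p in cv2.convexHull(pts.astype(np.int32)).reshape(-1,2)],np.float32)
                                        ^^^^^^^^^^^^^^^^^^^^^^^^^^^^^^^^^^^^^^^^^^^^
AttributeError: 'NoneType' object has no attribute 'reshape'
```

```bash
python3 - <<'E'
import cv2
from h import *
t=cv2.imread("pics/scene0.png");cv2.imwrite("pics/ms.png",mask(t))
E
```

```text
(no output)
```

View pics/ms.png

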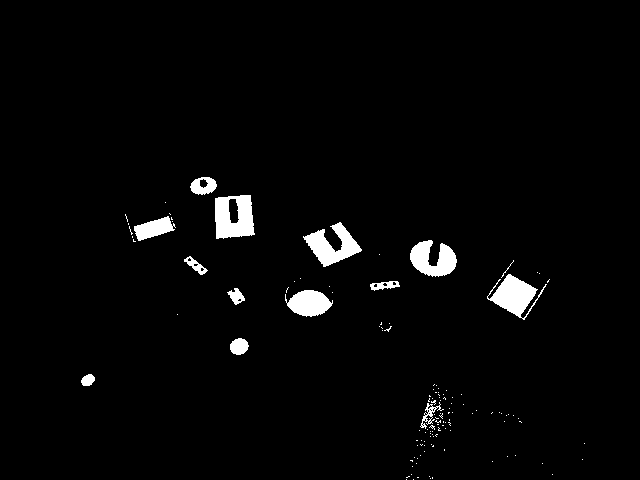

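```bash
sed -i "s/else 7/else 16/; s/        pts=np/        if not ids: print(k,n,'none'); continue\n        pts=np/" h.py
python3 - <<'E'
from h import *
for v in("top","scene"):
    meas(v,cv2.imread(f"pics/{v}0.png"))
# handle tops
t=cv2.imread("pics/top0.png");h=cv2.cvtColor(t,cv2.COLOR_BGR2HSV)
for k in("lr","ls","ll"):
    u=proj("top",ITEMS[k]);x,y=u.astype(int)
    m=(h[y-17:y+17,x-17:x+17,2]<75).astype(np.uint8);p=np.argwhere(m)[:,::-1]+[x-17,y-17]
    r=cv2.minAreaRect(np.array([ray("top",q,.043)[:2]*1000 for q in p],np.float32));print(k,r)
E
```

```text
hub top c 639.1 154.2 size 30.8 28.2 long axis deg 44.5
block top c 644.1 -154.4 size 36.8 25.1 long axis deg 45.8
bar1 top c 536.6 136.4 size 62.8 19.0 long axis deg -67.5
bar2 top c 587.5 -267.4 size 62.3 18.4 long axis deg 62.2
tr top c 621.4 -6.2 size 97.2 96.2 long axis deg 68.5
ts top c 516.9 -400.4 size 95.4 94.6 long axis deg -51.7
tl top c 496.5 403.3 size 128.1 83.5 long axis deg -24.3
lr top c 428.5 228.2 size 104.2 101.8 long axis deg 45.8
ls top c 444.9 3.2 size 100.7 100.6 long axis deg 43.3
ll top c 420.5 -240.3 size 134.7 89.7 long axis deg 22.1
hub scene c 643.6 155.4 size 21.3 14.6 long axis deg 78.8
block scene c 648.5 -152.3 size 37.5 23.6 long axis deg 47.3
bar1 scene c 540.3 138.0 size 61.0 18.2 long axis deg -66.7
bar2 scene c 591.7 -265.4 size 60.9 17.8 long axis deg 62.6
tr scene c 642.4 -2.1 size 96.0 63.3 long axis deg -83.6
ts scene c 522.2 -396.4 size 93.7 90.3 long axis deg -51.7
tl scene c 500.2 404.0 size 125.0 83.2 long axis deg -24.5
lr scene c 433.2 229.3 size 101.1 100.4 long axis deg 84.2
ls scene c 449.3 4.3 size 100.2 99.9 long axis deg 42.9
ll scene c 425.2 -238.2 size 133.1 87.0 long axis deg 22.4
lr ((426.19390869140625, 224.46234130859375), (52.51567459106445, 20.01487922668457), 2.170896291732788)
ls ((442.9654541015625, 2.473430633544922), (51.446739196777344, 17.45854949951172), 44.547122955322266)
ll ((418.26092529296875, -238.80935668945312), (51.548545837402344, 19.90934944152832), 21.59496307373047)
```

```bash
python3 - <<'E'
from h import *
tool((.5895,-.2665,.10),np.radians(-27.7))
E
```

```text
ee [ 0.2103 -0.5344  0.2302] yaw -1.196 tilt [-0.     0.002 -1.   ] toolxyz [ 0.4509 -0.1102  0.1306] roll for down tool -0.713 q6 -0.15 t 0.1
```

{"name": "jog_arm", "arguments": {
  "rows": [
    [[0.05,-0.0122,0.01],0],
    [[0.05,-0.0122,0.01],0],
    [[0.05,-0.0122,0.01],0],
    [[0.05,-0.0122,0.01],0],
    [[0.05,-0.0122,0.01],0],
    [[0.05,-0.0122,0.01],0],
    [[0.05,-0.0122,0.01],0],
    [[0.05,-0.0122,0.01],0]
  ],
  "jaw": 0.3,
  "newtons": 40
}}

```text
time: 1.1
ee_pos: [0.5479, -0.2965, 0.1504]
tool_rot: [-0.0, 0.982, 0.186, -0.0]
contact_force: [0.2, -0.2, -0.0]
gripper_width: 0.0601
```

{"name": "jog_arm", "arguments": {
  "rows": [
    [[0.05,-0.0126,0.01],0],
    [[0,0,0.01],-0.18],
    [[0,0,0.01],-0.18],
    [[0,0,0.01],-0.18],
    [[0,0,0.01],-0.173],
    [[0,0,0],0]
  ]
}}

```text
time: 1.85
ee_pos: [0.5877, -0.267, 0.0995]
tool_rot: [-0.002, 0.856, 0.517, -0.001]
contact_force: [-0.5, -0.0, 0.0]
gripper_width: 0.0602
```

```bash
python3 - <<'E'
from h import *
tool((.5895,-.2665,.005),np.radians(-27.7))
print(sensors.observe()["gripper_width"])
t=snap("top","t1"); meas("top",t)
E
```

```text
ee [ 0.5877 -0.267   0.0995] yaw -0.485 tilt [-0.003  0.002 -1.   ] toolxyz [0.0013 0.0017 0.0945] roll for down tool -0.002 q6 -0.08 t 1.85
0.06019900680904189
hub top c 639.6 154.6 size 30.2 29.1 long axis deg 89.9
block top c 644.0 -154.3 size 36.8 25.1 long axis deg 45.8
bar1 top c 536.6 135.9 size 62.9 19.4 long axis deg -67.5
bar2 top none
tr top c 622.3 -6.2 size 98.2 96.2 long axis deg 8.3
ts top c 516.6 -400.1 size 96.5 94.5 long axis deg -51.7
tl top c 491.5 405.4 size 117.2 83.9 long axis deg -24.4
lr top c 437.7 241.2 size 103.2 72.1 long axis deg -36.5
ls top c 449.2 7.6 size 100.6 90.0 long axis deg -45.7
ll top c 383.4 -266.6 size 96.7 44.1 long axis deg -29.8
```

View pics/t1.png

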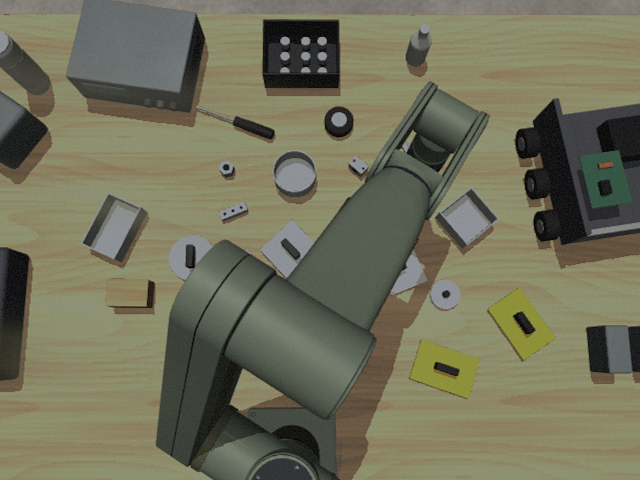

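The arm is over bar2 and covers it in the top view. No further parts showed up where the arm had been parked, so I'm descending.

{"name": "jog_arm", "arguments": {
  "rows": [
    [[0.0013,0.0017,0.04],0],
    [[0,0,0.03],0],
    [[0,0,0.02],0],
    [[0,0,0.004],0],
    [[0,0,0],0]
  ]
}}

```text
time: 2.52
ee_pos: [0.5917, -0.2679, 0.0081]
tool_rot: [0.001, 0.856, 0.517, 0.0]
contact_force: [0.1, -0.2, -0.9]
gripper_width: 0.0599
```

{"name": "jog_arm", "arguments": {
  "rows": [
    [[0,0,0],0],
    [[0,0,0],0],
    [[0,0,0],0],
    [[0,0,0],0],
    [[0,0,0],0],
    [[0,0,-0.04],0],
    [[0,0,-0.04],0],
    [[0,0,0],0]
  ],
  "jaw": 1,
  "newtons": 60
}}

```text
time: 3.52
ee_pos: [0.5938, -0.2691, 0.0916]
tool_rot: [0.004, 0.856, 0.517, 0.002]
contact_force: [0.1, -0.3, -1.3]
gripper_width: 0.0185
```

```bash
python3 - <<'E'
from h import *
t=snap("scene","s2");crop(t,proj("scene",(.59,-.267,.08)),50,6,"s2c")
print(sensors.observe()["gripper_width"])
# bar target: tub long x axis 
a=np.radians(-24.4); c=np.array([.4985,.4041])
for s in(1,-1):
    p=c+s*.033*np.array([np.cos(a),np.sin(a)]);print(p); tool((*p,.1),a)
E
```

```text
0.018361509069280732
[0.52855256 0.39046755]
ee [ 0.5921 -0.2681  0.089 ] yaw -0.483 tilt [ 0.003 -0.002 -1.   ] toolxyz [ 0.5537 -0.3621 -0.0125] roll for down tool -0.057 q6 -0.08 t 3.575
[0.46844744 0.41773245]
ee [ 0.5921 -0.2681  0.089 ] yaw -0.483 tilt [ 0.003 -0.002 -1.   ] toolxyz [ 0.5499 -0.4279 -0.0127] roll for down tool -0.057 q6 -0.08 t 3.575
```

View pics/s2c.png

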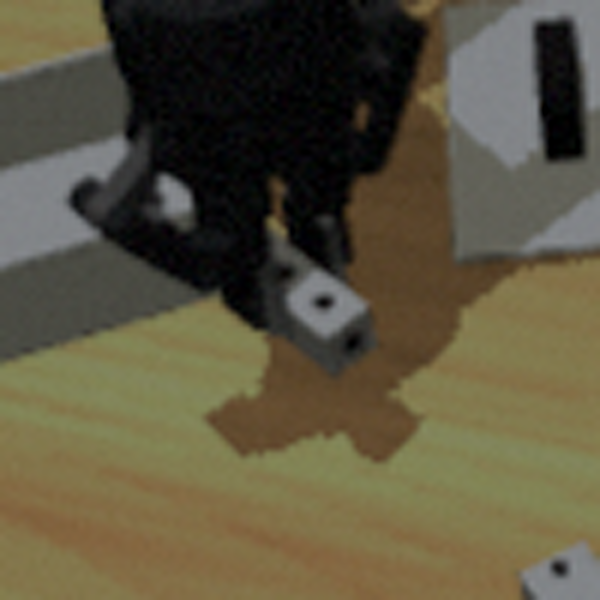

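Bar2 is held between the jaws, and the scene crop shows its end sticking out with the fingers around the middle. Next I carry it to the oblong tub.

{"name": "jog_arm", "arguments": {
  "rows": [
    [[0.0461,-0.0302,-0.004],0],
    [[0.0461,-0.0302,-0.004],0],
    [[0.0461,-0.0302,-0.004],0],
    [[0.0461,-0.0302,0],0],
    [[0.0461,-0.0302,0],0],
    [[0.0461,-0.0302,0],0],
    [[0.0461,-0.0302,0],0],
    [[0.0461,-0.0302,0],0]
  ]
}}

```text
time: 4.58
ee_pos: [0.5462, 0.1728, 0.097]
tool_rot: [-0.001, 0.856, 0.517, -0.002]
contact_force: [0.3, 0.5, -1.5]
gripper_width: 0.0182
```

{"name": "jog_arm", "arguments": {
  "rows": [
    [[0.0461,-0.0302,0],0],
    [[0.0461,-0.0302,0],0],
    [[0.0461,-0.0302,0],0],
    [[0.0461,-0.0302,0],-0.057],
    [[0,0,0],0],
    [[0,0,0],0]
  ]
}}

```text
time: 5.32
ee_pos: [0.5255, 0.3898, 0.097]
tool_rot: [0.0, 0.84, 0.542, -0.002]
contact_force: [0.7, 0.4, -0.9]
gripper_width: 0.0185
```

```bash
python3 - <<'E'
from h import *
print(sensors.observe()["gripper_width"])
tool((.5286,.3905,.015),np.radians(-24.4))
t=snap("scene","s3");crop(t,proj("scene",(.5,.4,.08)),60,6,"s3c")
E
```

```text
0.018545830725552354
ee [0.5255 0.3898 0.097 ] yaw -0.426 tilt [-0.003 -0.003 -1.   ] toolxyz [0.0022 0.0027 0.082 ] roll for down tool 0.0 q6 0.93 t 5.325
```

View pics/s3c.png

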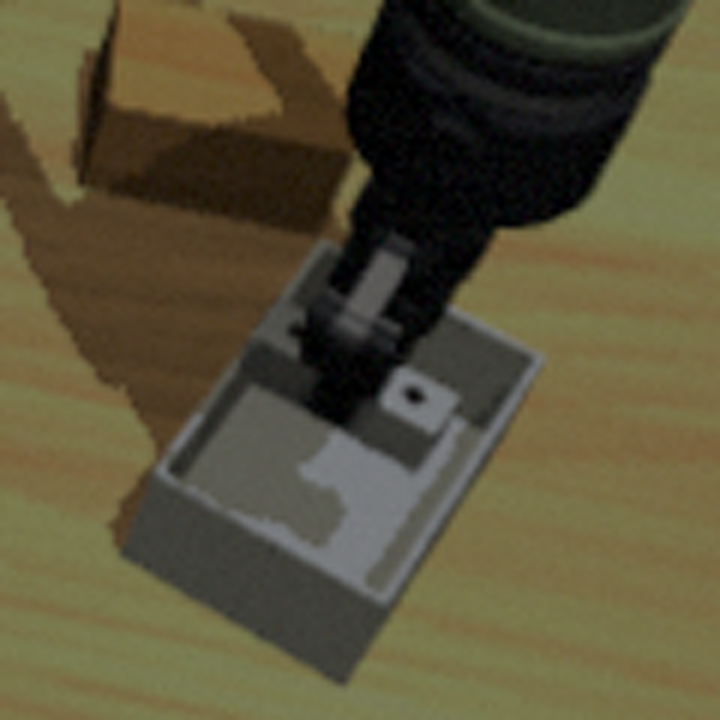

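The bar is above the tub and lined up across its short side. I'll lower it and open the jaws only partly.

{"name": "jog_arm", "arguments": {
  "rows": [
    [[0.0022,0.0027,0.03],0],
    [[0,0,0.025],0],
    [[0,0,0.016],0],
    [[0,0,0.009],0],
    [[0,0,0],0],
    [[0,0,0],0]
  ]
}}

```text
time: 6.12
ee_pos: [0.5312, 0.3921, 0.0204]
tool_rot: [0.0, 0.841, 0.542, 0.001]
contact_force: [0.4, 0.8, 0.1]
gripper_width: 0.018
```

{"name": "jog_arm", "arguments": {
  "rows": [
    [[0,0,0],0],
    [[0,0,0],0],
    [[0,0,0],0],
    [[0,0,-0.02],0],
    [[0,0,-0.03],0],
    [[0,0,-0.04],0],
    [[0,0,0],0]
  ],
  "jaw": 0.66
}}

```text
time: 7.0
ee_pos: [0.535, 0.3939, 0.117]
tool_rot: [0.001, 0.841, 0.542, 0.007]
contact_force: [0.5, 0.0, 0.9]
gripper_width: 0.029
```

```bash
python3 - <<'E'
from h import *
print(sensors.observe()["gripper_width"])
# bar1: center avg 538.6,137 axis -67.3 -> jaw yaw 22.7
tool((.5385,.1370,.1),np.radians(22.7))
t=snap("scene","s4");crop(t,proj("scene",(.5,.4,.04)),60,6,"s4c")
E
```

```text
0.029026758243886543
ee [0.535  0.3939 0.117 ] yaw -0.426 tilt [ 0.012  0.006 -1.   ] toolxyz [-0.2327  0.1092  0.0155] roll for down tool -0.822 q6 0.93 t 7.0
```

View pics/s4c.png

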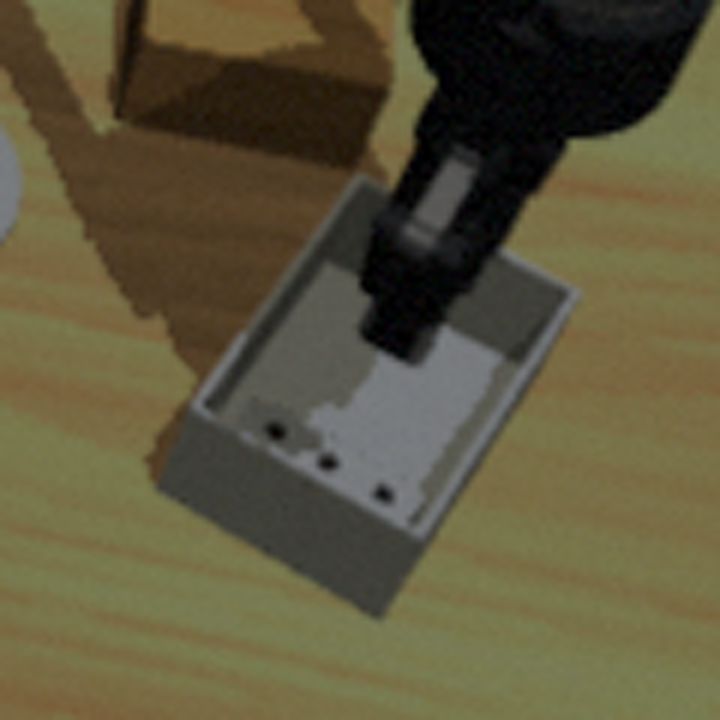

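Bar2 lies in the far end of the oblong tub, with its three holes showing. Bar1 is next.

{"name": "jog_arm", "arguments": {
  "rows": [
    [[-0.0465,0.0218,0],0],
    [[-0.0465,0.0218,0],0],
    [[-0.0465,0.0218,0],0],
    [[-0.0465,0.0218,0],0],
    [[-0.0465,0.0218,0],0],
    [[0,0,0.005],-0.164],
    [[0,0,0.005],-0.164],
    [[0,0,0.005],-0.164]
  ],
  "jaw": 0.3
}}

```text
time: 8.05
ee_pos: [0.5332, 0.1342, 0.0938]
tool_rot: [-0.0, 0.682, 0.732, -0.0]
contact_force: [0.2, -0.2, -0.4]
gripper_width: 0.0598
```

{"name": "jog_arm", "arguments": {
  "rows": [
    [[0,0,0],-0.165],
    [[0,0,0],-0.165],
    [[0,0,0],0],
    [[0,0,0],0]
  ]
}}

```text
time: 8.55
ee_pos: [0.5334, 0.1348, 0.0941]
tool_rot: [-0.0, 0.555, 0.832, -0.0]
contact_force: [0.4, 0.3, -0.3]
gripper_width: 0.0597
```

```bash
python3 - <<'E'
from h import *
print(sensors.observe()["gripper_width"])
tool((.5385,.1370,.005),np.radians(22.7))
meas("scene",snap("scene","s5"),["bar1","hub","block"]); 
E
```

```text
0.05968541951196723
ee [0.5334 0.1348 0.0941] yaw 0.394 tilt [-0. -0. -1.] toolxyz [0.0001 0.0056 0.0891] roll for down tool -0.003 q6 -0.3 t 8.55
bar1 scene c 539.0 137.9 size 61.7 18.7 long axis deg -64.4
hub scene c 646.0 160.6 size 22.6 12.0 long axis deg -61.2
block scene c 648.4 -152.2 size 37.4 24.1 long axis deg 47.7
```

{"name": "jog_arm", "arguments": {
  "rows": [
    [[0,0.0055,0.04],0],
    [[0,0,0.03],0],
    [[0,0,0.015],0],
    [[0,0,0.004],0],
    [[0,0,0],0],
    [[0,0,0],0]
  ]
}}

```text
time: 9.35
ee_pos: [0.5399, 0.1372, 0.0066]
tool_rot: [0.001, 0.554, 0.832, 0.001]
contact_force: [-1.1, -0.2, 1.1]
gripper_width: 0.0601
```

{"name": "jog_arm", "arguments": {
  "rows": [
    [[0,0,0],0],
    [[0,0,0],0],
    [[0,0,0],0],
    [[0,0,0],0],
    [[0,0,0],0],
    [[0,0,-0.04],0],
    [[0,0,-0.055],0],
    [[0,0,0],0]
  ],
  "jaw": 1
}}

```text
time: 10.35
ee_pos: [0.5427, 0.1375, 0.1051]
tool_rot: [0.004, 0.554, 0.832, 0.003]
contact_force: [-0.3, 0.8, -0.4]
gripper_width: 0.0186
```

```bash
python3 - <<'E'
from h import *
print(sensors.observe()["gripper_width"])
tool((.4684,.4177,.1),np.radians(-24.4))
t=snap("scene","s6");crop(t,proj("scene",(.54,.135,.08)),50,6,"s6c")
E
```

```text
0.018577459009098823
ee [0.5427 0.1375 0.1051] yaw 0.396 tilt [ 0.01   0.001 -1.   ] toolxyz [0.2872 0.0395 0.0046] roll for down tool 0.822 q6 -0.3 t 10.35
```

View pics/s6c.png

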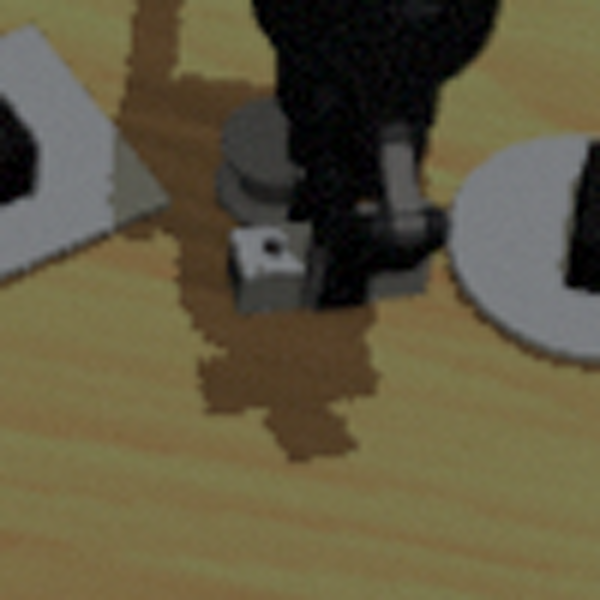

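{"name": "jog_arm", "arguments": {
  "rows": [
    [[0.048,0.0066,0.001],0],
    [[0.048,0.0066,0.001],0],
    [[0.048,0.0066,0.001],0],
    [[0.048,0.0066,0.001],0],
    [[0.048,0.0066,0.001],0],
    [[0.048,0.0066,0],0],
    [[0,0,0],0.164],
    [[0,0,0],0.164]
  ]
}}

```text
time: 11.4
ee_pos: [0.4617, 0.4177, 0.0921]
tool_rot: [-0.001, 0.684, 0.73, -0.003]
contact_force: [-0.1, 0.6, -0.1]
gripper_width: 0.0184
```

{"name": "jog_arm", "arguments": {
  "rows": [
    [[0,0,0],0.164],
    [[0,0,0],0.165],
    [[0,0,0],0.165],
    [[0,0,0],0],
    [[0,0,0],0]
  ]
}}

```text
time: 12.02
ee_pos: [0.4632, 0.4174, 0.0938]
tool_rot: [0.0, 0.84, 0.543, -0.001]
contact_force: [0.0, -0.2, -0.3]
gripper_width: 0.0186
```

```bash
python3 - <<'E'
from h import *
print(sensors.observe()["gripper_width"])
tool((.4684,.4177,.019),np.radians(-24.4))
t=snap("scene","s7");crop(t,proj("scene",(.5,.4,.06)),60,6,"s7c")
E
```

```text
0.01863584451166663
ee [0.4632 0.4174 0.0938] yaw -0.424 tilt [-0.002 -0.002 -1.   ] toolxyz [0.0026 0.0047 0.0748] roll for down tool 0.002 q6 1.02 t 12.025
```

View pics/s7c.png

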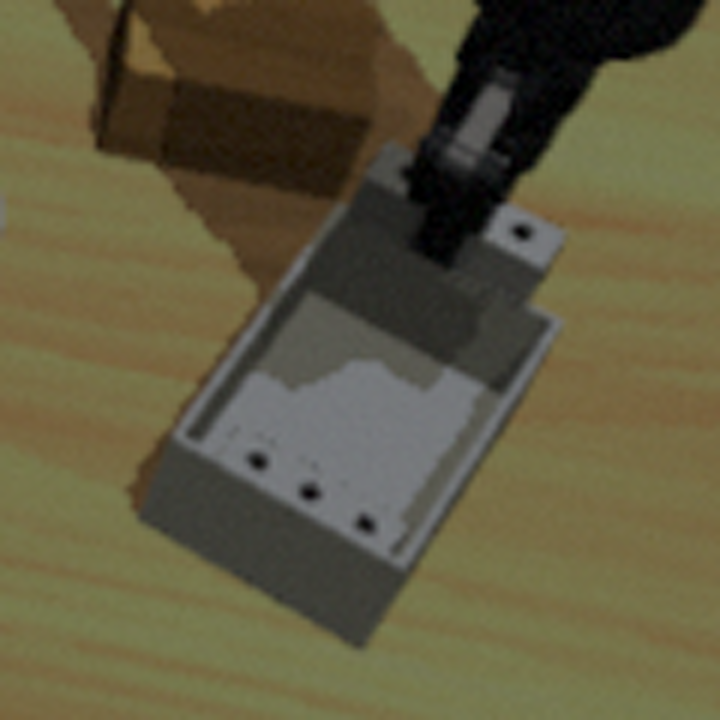

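{"name": "jog_arm", "arguments": {
  "rows": [
    [[0.0026,0.007,0.005],0],
    [[0,0,0.025],0],
    [[0,0,0.025],0],
    [[0,0,0.013],0],
    [[0,0,0.006],0],
    [[0,0,0],0],
    [[0,0,0],0]
  ]
}}

```text
time: 12.95
ee_pos: [0.4724, 0.4181, 0.0224]
tool_rot: [-0.0, 0.841, 0.542, 0.001]
contact_force: [-1.0, 0.5, 0.3]
gripper_width: 0.0185
```

{"name": "jog_arm", "arguments": {
  "rows": [
    [[0,0,0],0],
    [[0,0,0],0],
    [[0,0,0],0],
    [[0,0,-0.02],0],
    [[0,0,-0.03],0],
    [[0,0,-0.04],0],
    [[0,0,0],0]
  ],
  "jaw": 0.65
}}

```text
time: 13.82
ee_pos: [0.475, 0.4199, 0.1178]
tool_rot: [-0.0, 0.841, 0.542, 0.006]
contact_force: [0.6, 1.1, 0.6]
gripper_width: 0.0299
```

```bash
python3 - <<'E'
from h import *
print(sensors.observe()["gripper_width"])
t=snap("scene","s8");crop(t,proj("scene",(.5,.4,.04)),60,6,"s8c")
meas("top",snap("top","t8"),["hub","block","tl","lr","ls","ll"])
tool((.641,.155,.1),np.radians(0))
u=proj("top",(.64,.155,.026));crop(cv2.imread("pics/t8.png"),u,25,10,"hub8")
E
```

```text
0.02992769267445692
hub top c 639.1 154.2 size 30.8 28.2 long axis deg 44.5
block top c 644.6 -154.1 size 38.7 24.8 long axis deg 47.8
tl top c 488.6 406.3 size 110.7 83.9 long axis deg -23.4
lr top c 429.1 228.8 size 102.6 101.8 long axis deg 45.8
ls top c 444.9 3.1 size 100.9 100.6 long axis deg 43.3
ll top c 420.6 -240.4 size 134.6 89.7 long axis deg 22.2
ee [0.472  0.4179 0.1129] yaw -0.426 tilt [ 0.002  0.001 -1.   ] toolxyz [-0.1696  0.2625  0.0129] roll for down tool -0.426 q6 1.01 t 13.925
```

View pics/s8c.png

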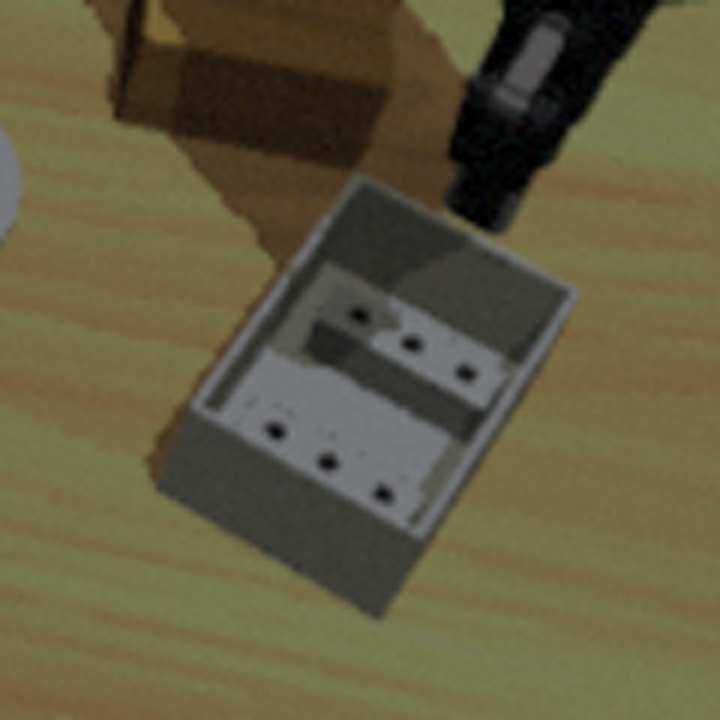

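View pics/hub8.png

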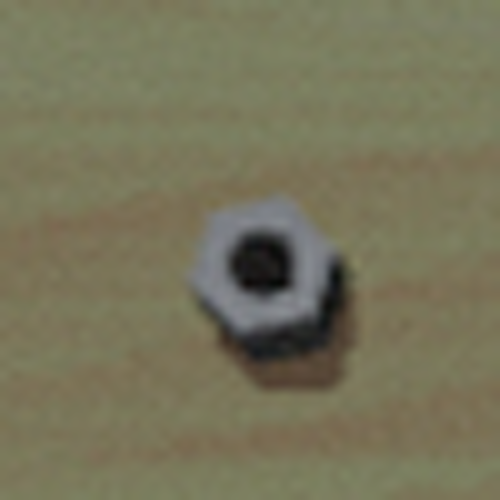

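View pics/t8.png

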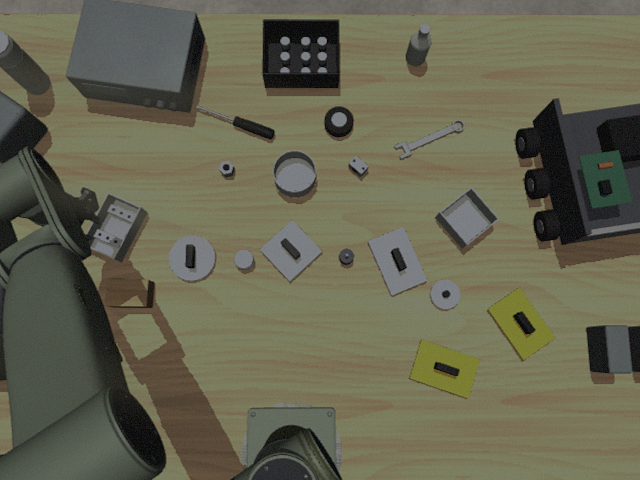

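Both bars lie flat in the oblong tub and nothing else has moved. Hub next, with a check on its flat angle.

```bash
python3 - <<'E'
from h import *
u=np.array(proj("top",(.64,.155,.026))).astype(int)
V=np.array([(215,215),(285,195),(340,260),(310,320),(240,330),(192,270)])/10+u-25
W=np.array([ray("top",v,.026)[:2] for v in V])
for i in range(6):
    e=W[(i+1)%6]-W[i];print(np.degrees(np.arctan2(e[1],e[0])+np.pi/2)%60,np.linalg.norm(e))
print(W.mean(0))
tool((.6415,.155,.1),np.radians(9))
E
```

```text
16.707261544729363 0.016871792351706376
9.745687656901453 0.020586762338774937
5.487479773644196 0.015964153351482047
8.41695723529213 0.01633787822264368
8.385019398365785 0.018549170151932057
9.547076166036632 0.014254113628238245
[0.63841423 0.15269604]
ee [0.472  0.4179 0.1129] yaw -0.426 tilt [ 0.002  0.001 -1.   ] toolxyz [-0.1694  0.2629  0.0129] roll for down tool -0.583 q6 1.01 t 13.925
```

{"name": "jog_arm", "arguments": {
  "rows": [
    [[-0.0282,0.0438,0],0],
    [[-0.0282,0.0438,0],0],
    [[-0.0282,0.0438,0],0],
    [[-0.0282,0.0438,0],0],
    [[-0.0282,0.0438,0],0],
    [[-0.0282,0.0438,0],0],
    [[0,0,0.006],-0.146],
    [[0,0,0.006],-0.146]
  ],
  "jaw": 0.3
}}

```text
time: 14.92
ee_pos: [0.64, 0.1534, 0.0972]
tool_rot: [-0.001, 0.752, 0.659, -0.001]
contact_force: [-1.2, -0.3, -0.2]
gripper_width: 0.0598
```

{"name": "jog_arm", "arguments": {
  "rows": [
    [[0,0,0],-0.146],
    [[0,0,0],-0.146],
    [[0,0,0],0],
    [[0,0,0],0]
  ]
}}

```text
time: 15.42
ee_pos: [0.6402, 0.1547, 0.0983]
tool_rot: [-0.001, 0.65, 0.76, -0.001]
contact_force: [0.2, 0.5, 0.3]
gripper_width: 0.0599
```

```bash
python3 - <<'E'
from h import *
tool((.641,.1545,.006),np.radians(9))
E
```

```text
ee [0.6402 0.1547 0.0983] yaw 0.156 tilt [-0.002 -0.    -1.   ] toolxyz [-0.0004  0.0009  0.0923] roll for down tool -0.001 q6 -0.05 t 15.425
```

{"name": "jog_arm", "arguments": {
  "rows": [
    [[0,0.0005,0.04],0],
    [[0,0,0.03],0],
    [[0,0,0.016],0],
    [[0,0,0.005],0],
    [[0,0,0],0],
    [[0,0,0],0]
  ]
}}

```text
time: 16.18
ee_pos: [0.6428, 0.1551, 0.0099]
tool_rot: [0.001, 0.649, 0.761, 0.001]
contact_force: [0.3, 0.5, 0.1]
gripper_width: 0.0597
```

{"name": "jog_arm", "arguments": {
  "rows": [
    [[0,0,0],0],
    [[0,0,0],0],
    [[0,0,0],0],
    [[0,0,0],0],
    [[0,0,-0.04],0],
    [[0,0,-0.055],0],
    [[0,0,0],0],
    [[0,0,0],0]
  ],
  "jaw": 1
}}

```text
time: 17.18
ee_pos: [0.6406, 0.1548, 0.1024]
tool_rot: [-0.001, 0.649, 0.761, -0.001]
contact_force: [-1.2, -0.4, -2.6]
gripper_width: 0.0289
```

```bash
python3 - <<'E'
from h import *
print(sensors.observe()["gripper_width"])
tool((.6235,-.0054,.1),np.radians(9))
t=snap("scene","s9");crop(t,proj("scene",(.64,.155,.08)),50,6,"s9c")
E
```

```text
0.028891845326922794
ee [0.6406 0.1548 0.1024] yaw 0.158 tilt [-0.002 -0.    -1.   ] toolxyz [-0.1555 -0.042   0.0025] roll for down tool 0.001 q6 -0.05 t 17.175
```

View pics/s9c.png

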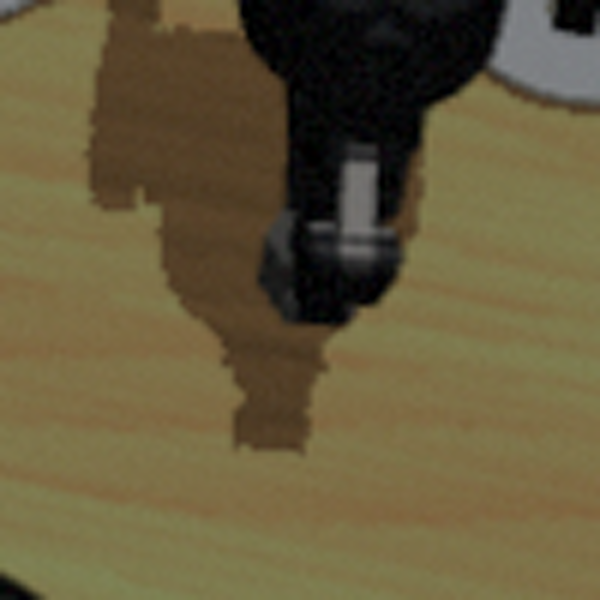

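{"name": "jog_arm", "arguments": {
  "rows": [
    [[-0.0389,-0.0105,0],0],
    [[-0.0389,-0.0105,0],0],
    [[-0.0389,-0.0105,0],0],
    [[-0.0389,-0.0105,0],0],
    [[0,0,0],0],
    [[0,0,0],0],
    [[0,0,0.02],0],
    [[0,0,0],0]
  ]
}}

```text
time: 18.23
ee_pos: [0.6217, -0.0039, 0.0798]
tool_rot: [-0.003, 0.649, 0.761, -0.002]
contact_force: [-0.5, 0.4, -1.3]
gripper_width: 0.0284
```

```bash
python3 - <<'E'
from h import *
print(sensors.observe()["gripper_width"])
tool((.6235,-.0054,.02),np.radians(9))
E
```

```text
0.028439697255310953
ee [ 0.6217 -0.0039  0.0798] yaw 0.16 tilt [-0.007  0.001 -1.   ] toolxyz [-0.0019  0.0019  0.0598] roll for down tool 0.002 q6 -0.3 t 18.225
```

{"name": "jog_arm", "arguments": {
  "rows": [
    [[-0.001,0.001,0.03],0],
    [[0,0,0.02],0],
    [[0,0,0.007],0],
    [[0,0,0],0],
    [[0,0,0],0]
  ]
}}

```text
time: 18.85
ee_pos: [0.6265, -0.0063, 0.0274]
tool_rot: [0.001, 0.649, 0.761, 0.001]
contact_force: [-0.1, 0.1, -0.9]
gripper_width: 0.0289
```

{"name": "jog_arm", "arguments": {
  "rows": [
    [[0,0,0],0],
    [[0,0,0],0],
    [[0,0,0],0],
    [[0,0,-0.02],0],
    [[0,0,-0.03],0],
    [[0,0,-0.04],0],
    [[0,0,0],0],
    [[0,0,0],0]
  ],
  "jaw": 0.5
}}

```text
time: 19.85
ee_pos: [0.6256, -0.0062, 0.1171]
tool_rot: [0.0, 0.649, 0.761, 0.0]
contact_force: [-0.6, 0.1, -0.8]
gripper_width: 0.0428
```

```bash
python3 - <<'E'
from h import *
print(sensors.observe()["gripper_width"])
t=snap("scene","s10");crop(t,proj("scene",(.6235,-.0054,.04)),60,6,"s10c")
meas("scene",t,["block","lr","ls","ll"]); 
# block center (646.2,-153.4), long 46.5 -> jaw yaw -43.5
tool((.6462,-.1534,.1),np.radians(-43.5))
E
```

```text
0.042761556861110585
block scene c 648.6 -152.4 size 37.5 24.6 long axis deg 47.7
lr scene c 432.8 229.6 size 101.5 99.7 long axis deg 83.9
ls scene c 440.0 14.6 size 99.1 71.9 long axis deg 43.3
ll scene c 425.7 -238.1 size 133.6 87.0 long axis deg 22.3
ee [ 0.6248 -0.0061  0.1158] yaw 0.158 tilt [-0.001  0.    -1.   ] toolxyz [-0.1489 -0.002   0.0158] roll for down tool 0.917 q6 -0.31 t 19.9
```

View pics/s10c.png

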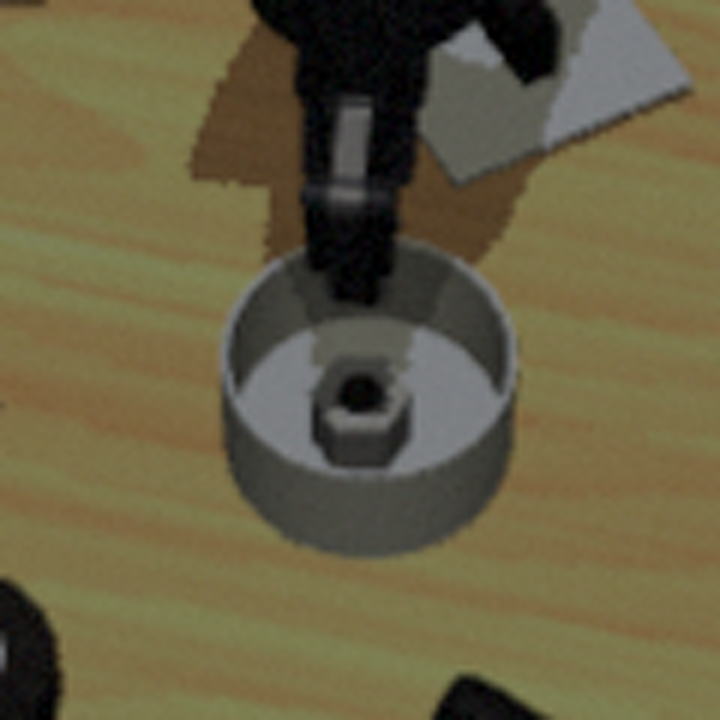

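The hub stands upright in the round tub. Now the block.

{"name": "jog_arm", "arguments": {
  "rows": [
    [[-0.0372,-0.0005,0],0],
    [[-0.0372,-0.0005,0],0],
    [[-0.0372,-0.0005,0],0],
    [[-0.0372,-0.0005,0],0],
    [[0,0,0.005],0.182],
    [[0,0,0.005],0.182],
    [[0,0,0.005],0.182],
    [[0,0,0],0.182]
  ],
  "jaw": 0.25
}}

```text
time: 20.9
ee_pos: [0.6451, -0.1529, 0.0984]
tool_rot: [-0.002, 0.879, 0.477, -0.002]
contact_force: [0.1, 0.1, -0.5]
gripper_width: 0.0636
```

{"name": "jog_arm", "arguments": {
  "rows": [
    [[0,0,0],0.182],
    [[0,0,0],0],
    [[0,0,0],0]
  ]
}}

```text
time: 21.28
ee_pos: [0.6463, -0.1532, 0.1002]
tool_rot: [-0.001, 0.917, 0.399, -0.001]
contact_force: [-0.8, -0.4, 0.3]
gripper_width: 0.064
```

```bash
python3 - <<'E'
from h import *
tool((.6462,-.1534,.006),np.radians(-43.2))
print(sensors.observe()["gripper_width"])
E
```

```text
ee [ 0.6463 -0.1532  0.1002] yaw -0.749 tilt [-0.002  0.001 -1.   ] toolxyz [-0.0001  0.0002  0.0942] roll for down tool 0.005 q6 0.39 t 21.275
0.06403215871029422
```

{"name": "jog_arm", "arguments": {
  "rows": [
    [[0,0,0.04],0],
    [[0,0,0.03],0],
    [[0,0,0.018],0],
    [[0,0,0.005],0],
    [[0,0,0],0],
    [[0,0,0],0]
  ]
}}

```text
time: 22.02
ee_pos: [0.6483, -0.1539, 0.0099]
tool_rot: [0.001, 0.917, 0.398, 0.001]
contact_force: [-0.2, -0.1, 0.5]
gripper_width: 0.0641
```

{"name": "jog_arm", "arguments": {
  "rows": [
    [[0,0,0],0],
    [[0,0,0],0],
    [[0,0,0],0],
    [[0,0,0],0],
    [[0,0,0],0],
    [[0,0,-0.04],0],
    [[0,0,-0.055],0],
    [[0,0,0],0]
  ],
  "jaw": 1
}}

```text
time: 23.02
ee_pos: [0.6509, -0.1549, 0.109]
tool_rot: [0.004, 0.917, 0.398, 0.004]
contact_force: [0.3, -0.1, -0.6]
gripper_width: 0.0243
```

```bash
python3 - <<'E'
from h import *
print(sensors.observe()["gripper_width"])
tool((.5194,-.3985,.1),np.radians(-51.7))
t=snap("scene","s11");crop(t,proj("scene",(.646,-.153,.08)),50,6,"s11c")
E
```

```text
0.024330283741486866
ee [ 0.6509 -0.1549  0.109 ] yaw -0.752 tilt [ 0.01  -0.004 -1.   ] toolxyz [-0.2678  0.0702  0.0086] roll for down tool 0.15 q6 0.39 t 23.025
```

View pics/s11c.png

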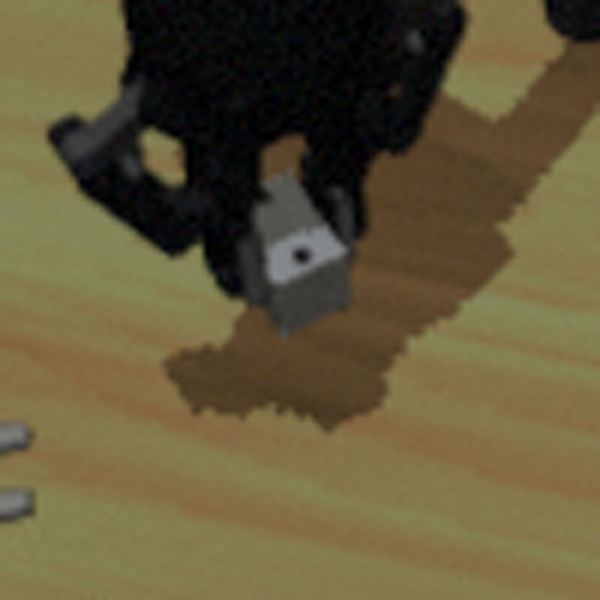

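{"name": "jog_arm", "arguments": {
  "rows": [
    [[-0.0446,0.0117,0],0],
    [[-0.0446,0.0117,0],0],
    [[-0.0446,0.0117,0],0],
    [[-0.0446,0.0117,0],0],
    [[-0.0446,0.0117,0],0],
    [[-0.0446,0.0117,0],0.15],
    [[0,0,0],0],
    [[0,0,0],0]
  ]
}}

```text
time: 24.08
ee_pos: [0.5143, -0.3955, 0.1009]
tool_rot: [-0.002, 0.945, 0.328, -0.001]
contact_force: [0.5, 0.6, 0.1]
gripper_width: 0.0248
```

```bash
python3 - <<'E'
from h import *
print(sensors.observe()["gripper_width"])
tool((.5194,-.3985,.02),np.radians(-51.7))
E
```

```text
0.024831067792916037
ee [ 0.5143 -0.3955  0.1009] yaw -0.902 tilt [-0.003  0.004 -1.   ] toolxyz [0.0021 0.0059 0.0809] roll for down tool 0.0 q6 0.11 t 24.075
```

{"name": "jog_arm", "arguments": {
  "rows": [
    [[0.001,0.0045,0.025],0],
    [[0,0,0.025],0],
    [[0,0,0.02],0],
    [[0,0,0.008],0],
    [[0,0,0],0],
    [[0,0,0],0]
  ]
}}

```text
time: 24.82
ee_pos: [0.5198, -0.4004, 0.0264]
tool_rot: [0.001, 0.945, 0.328, 0.0]
contact_force: [-0.2, -0.6, 0.4]
gripper_width: 0.0247
```

{"name": "jog_arm", "arguments": {
  "rows": [
    [[0,0,0],0],
    [[0,0,0],0],
    [[0,0,0],0],
    [[0,0,-0.02],0],
    [[0,0,-0.03],0],
    [[0,0,-0.05],0],
    [[0,0,0],0],
    [[0,0,0],0]
  ],
  "jaw": 0.5
}}

```text
time: 25.82
ee_pos: [0.5192, -0.3999, 0.1266]
tool_rot: [0.001, 0.945, 0.328, 0.0]
contact_force: [-0.2, 0.7, 0.3]
gripper_width: 0.0427
```

```bash
python3 - <<'E'
from h import *
print(sensors.observe()["gripper_width"])
t=snap("scene","s12");crop(t,proj("scene",(.519,-.4,.04)),60,6,"s12c")
meas("scene",t,["lr","ls","ll"]); 
meas("top",snap("top","t12"),["lr","ls","ll","tr","ts","tl"])
# lid long handle: center (422.5,-239.3), long 22.2 -> jaw yaw -67.8
tool((.4228,-.2393,.12),np.radians(-67.8))
E
```

```text
0.04274786808098733
lr scene c 432.4 229.4 size 101.1 98.9 long axis deg 84.2
ls scene c 449.2 4.4 size 100.2 99.7 long axis deg 42.9
ll scene c 424.6 -238.5 size 134.5 87.0 long axis deg 22.3
lr top c 428.3 228.0 size 103.3 102.6 long axis deg -24.2
ls top c 445.1 3.2 size 100.5 100.4 long axis deg 43.3
ll top c 469.5 -214.5 size 97.9 46.0 long axis deg -46.7
tr top c 621.8 -7.9 size 98.4 95.4 long axis deg -15.9
ts top none
tl top c 496.2 403.9 size 128.0 83.6 long axis deg -23.4
ee [ 0.5182 -0.399   0.1241] yaw -0.902 tilt [-0.002  0.002 -1.   ] toolxyz [ 0.0241 -0.1844  0.0046] roll for down tool 0.281 q6 0.11 t 25.925
```

View pics/s12c.png

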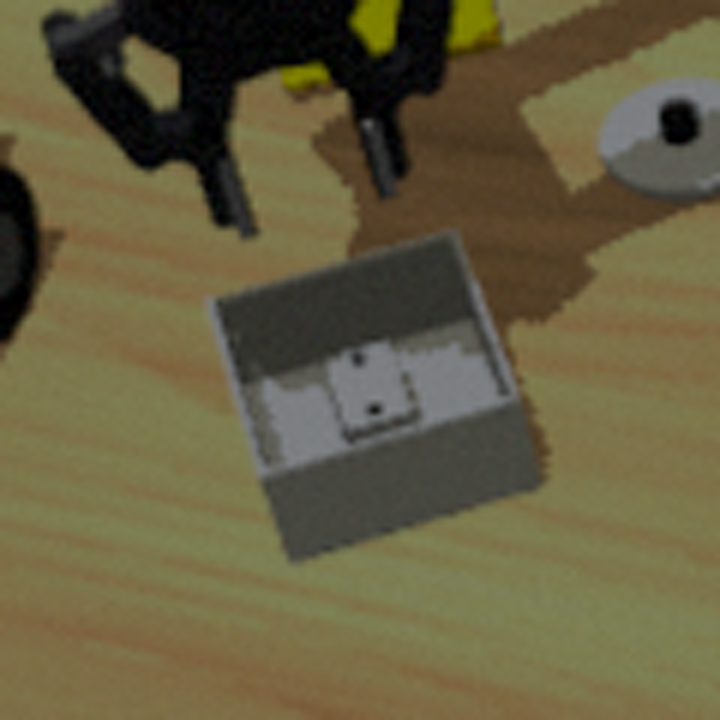

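View pics/t12.png

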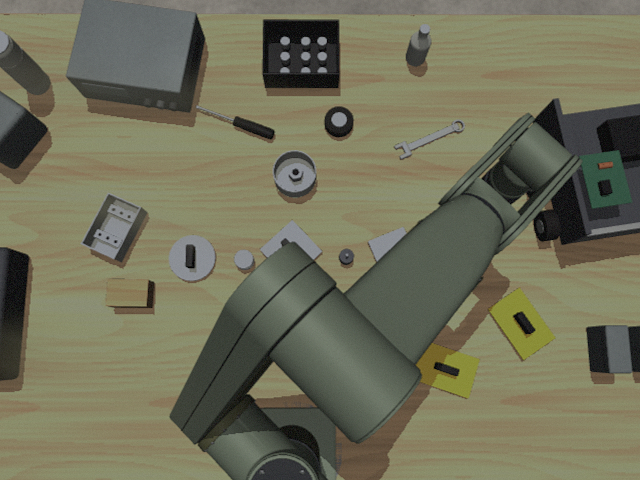

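All the parts are packed. Next come the lids, starting with the oblong one.

{"name": "jog_arm", "arguments": {
  "rows": [
    [[0.006,-0.0461,0],0],
    [[0.006,-0.0461,0],0],
    [[0.006,-0.0461,0],0],
    [[0.006,-0.0461,0],0],
    [[0,0,0],0.141],
    [[0,0,0],0.14],
    [[0,0,0],0],
    [[0,0,0],0]
  ],
  "jaw": 0.4
}}

```text
time: 26.92
ee_pos: [0.4231, -0.2399, 0.1245]
tool_rot: [-0.001, 0.981, 0.194, -0.001]
contact_force: [-0.5, -0.9, 0.5]
gripper_width: 0.0514
```

```bash
python3 - <<'E'
from h import *
print(sensors.observe()["gripper_width"])
tool((.4226,-.2393,.017),np.radians(-67.8))
t=snap("scene","s13");crop(t,proj("scene",(.4226,-.24,.05)),50,6,"s13c")
E
```

```text
0.051439879273103985
ee [ 0.4231 -0.2399  0.1245] yaw -1.181 tilt [-0.001  0.001 -1.   ] toolxyz [-1.000e-04 -6.000e-04  1.075e-01] roll for down tool 0.002 q6 0.49 t 26.925
```

View pics/s13c.png

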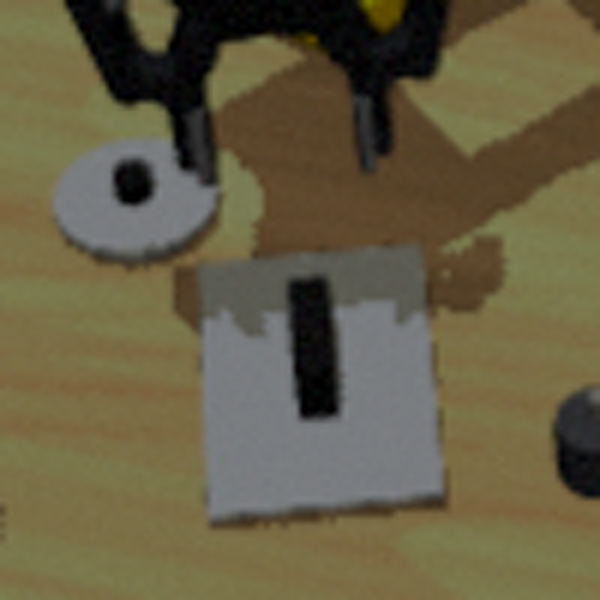

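{"name": "jog_arm", "arguments": {
  "rows": [
    [[0,-0.0005,0.04],0],
    [[0,0,0.035],0],
    [[0,0,0.022],0],
    [[0,0,0.008],0],
    [[0,0,0],0],
    [[0,0,0],0]
  ]
}}

```text
time: 27.72
ee_pos: [0.4242, -0.2405, 0.0213]
tool_rot: [0.001, 0.981, 0.193, 0.001]
contact_force: [-0.1, -0.4, -0.4]
gripper_width: 0.0512
```

{"name": "jog_arm", "arguments": {
  "rows": [
    [[0,0,0],0],
    [[0,0,0],0],
    [[0,0,0],0],
    [[0,0,0],0],
    [[0,0,0],0],
    [[0,0,-0.04],0],
    [[0,0,-0.05],0],
    [[0,0,-0.03],0]
  ],
  "jaw": 1,
  "newtons": 80
}}

```text
time: 28.72
ee_pos: [0.424, -0.2402, 0.1424]
tool_rot: [0.001, 0.981, 0.193, 0.001]
contact_force: [0.7, 0.2, -0.6]
gripper_width: 0.0145
```

```bash
python3 - <<'E'
from h import *
print(sensors.observe()["gripper_width"])
tool((.4985,.4041,.14),np.radians(65.6))
t=snap("scene","s14");crop(t,proj("scene",(.4226,-.24,.1)),50,6,"s14c")
E
```

```text
0.014490528201712347
ee [ 0.424  -0.2402  0.1424] yaw -1.183 tilt [ 0.002 -0.002 -1.   ] toolxyz [ 0.3127 -0.5683  0.0015] roll for down tool 0.814 q6 0.49 t 28.725
```

View pics/s14c.png

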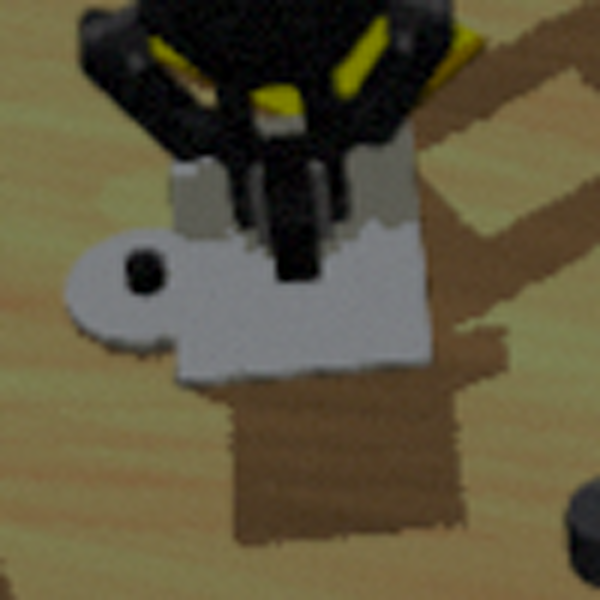

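The oblong lid has lifted clear. Now I translate, then rotate.

{"name": "jog_arm", "arguments": {
  "rows": [
    [[0.024,-0.0437,0],0],
    [[0.024,-0.0437,0],0],
    [[0.024,-0.0437,0],0],
    [[0.024,-0.0437,0],0],
    [[0.024,-0.0437,0],0],
    [[0.024,-0.0437,0],0],
    [[0.024,-0.0437,0],0],
    [[0.024,-0.0437,0],0]
  ]
}}

```text
time: 29.78
ee_pos: [0.4682, 0.158, 0.1393]
tool_rot: [0.0, 0.981, 0.193, -0.001]
contact_force: [1.6, -0.2, -0.0]
gripper_width: 0.0143
```

{"name": "jog_arm", "arguments": {
  "rows": [
    [[0.024,-0.0437,0],0],
    [[0.024,-0.0437,0],0],
    [[0.024,-0.0437,0],0],
    [[0.024,-0.0437,0],0],
    [[0.024,-0.0437,0],0],
    [[0,0,0],-0.166],
    [[0,0,0],-0.166],
    [[0,0,0],-0.166]
  ]
}}

```text
time: 30.78
ee_pos: [0.4964, 0.404, 0.1384]
tool_rot: [0.0, 0.902, 0.431, -0.001]
contact_force: [0.2, -0.4, -1.0]
gripper_width: 0.0146
```

{"name": "jog_arm", "arguments": {
  "rows": [
    [[0,0,0],-0.166],
    [[0,0,0],-0.166],
    [[0,0,0],-0.166],
    [[0,0,0],-0.166],
    [[0,0,0],-0.166],
    [[0,0,0],-0.166],
    [[0,0,0],-0.166],
    [[0,0,0],-0.166]
  ]
}}

```text
time: 31.78
ee_pos: [0.4966, 0.4037, 0.1387]
tool_rot: [-0.001, 0.445, 0.896, -0.001]
contact_force: [0.3, -0.3, -0.8]
gripper_width: 0.0146
```

{"name": "jog_arm", "arguments": {
  "rows": [
    [[0,0,0],-0.166],
    [[0,0,0],-0.166],
    [[0,0,0],-0.166],
    [[0,0,0],0],
    [[0,0,0],0]
  ]
}}

```text
time: 32.4
ee_pos: [0.497, 0.4039, 0.1395]
tool_rot: [-0.0, 0.214, 0.977, -0.0]
contact_force: [-0.2, -0.3, -1.1]
gripper_width: 0.0145
```

```bash
cat >> h.py <<'E'
def lid(n,im,zpl):
    """measure held lid plate: largest mask component near the TCP at height zpl"""
    s=sensors.observe();m=mask(im);num,lab,st,ce=cv2.connectedComponentsWithStats(m)
    return m
E
python3 - <<'E'
from h import *
print(sensors.observe()["gripper_width"])
tool((.4985,.4041,.060),np.radians(65.6))
t=snap("scene","s15");crop(t,proj("scene",(.49,.4,.1)),60,6,"s15c")
t=snap("top","t15");crop(t,proj("top",(.49,.4,.1)),60,6,"t15c")
E
```

```text
0.01445601989209513
ee [0.497  0.4039 0.1395] yaw 1.139 tilt [-0.001 -0.001 -1.   ] toolxyz [-0.0014  0.0009  0.0795] roll for down tool -0.006 q6 -0.59 t 32.4
```

View pics/s15c.png

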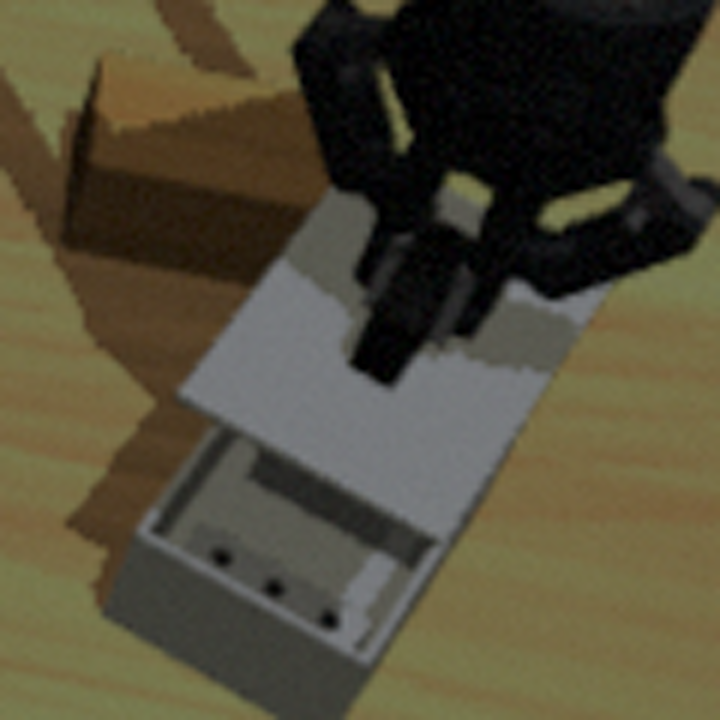

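View pics/t15c.png

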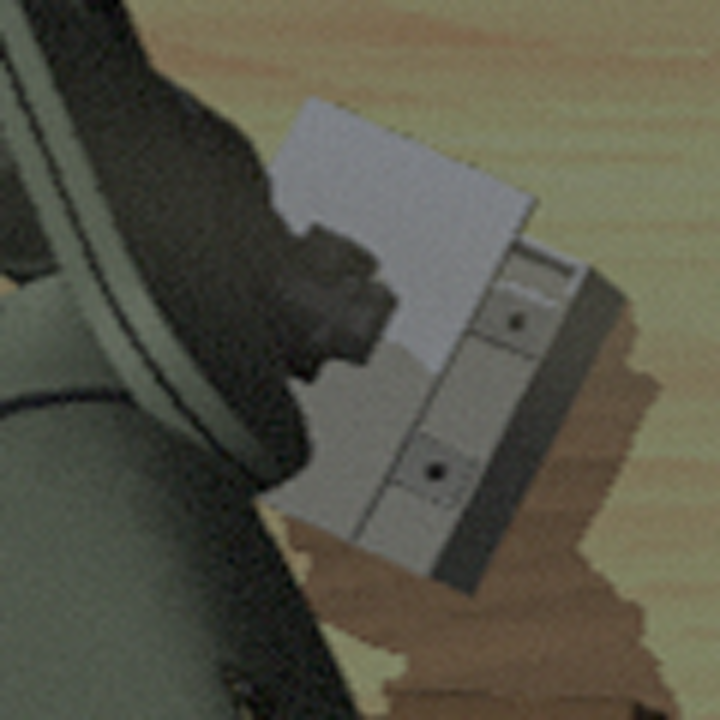

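```bash
python3 - <<'E'
from h import *
def f(n,pts,z,c):
    u=proj(n,c).astype(int)-60
    W=np.array([ray(n,np.array(p)/6+u,z)[:2] for p in pts])*1000
    print(n,"ctr",((W[0]+W[2])/2).round(1),"sides",np.linalg.norm(np.diff(W,axis=0),axis=1).round(1),"ang",[np.degrees(np.arctan2(*(W[i+1]-W[i])[::-1])).round(1) for i in (0,1)])
f("top",[(315,97),(535,202),(355,540)],.1345,(.49,.4,.1))
# scene: left (180,395), bottom (440,540), right(620,280)
f("scene",[(180,395),(440,543),(620,275)],.1345,(.49,.4,.1))
E
```

```text
top ctr [498.  398.3] sides [ 88.1 132. ] ang [np.float64(-115.8), np.float64(155.3)]
scene ctr [505. 404.] sides [ 87.7 136.9] ang [np.float64(64.8), np.float64(154.9)]
```

{"name": "jog_arm", "arguments": {
  "rows": [
    [[0,0,0.03],-0.006],
    [[0,0,0.025],0],
    [[0,0,0.008],0],
    [[0,0,0],0],
    [[0,0,0],0]
  ]
}}

```text
time: 33.12
ee_pos: [0.4983, 0.4048, 0.0788]
tool_rot: [0.001, 0.21, 0.978, 0.001]
contact_force: [0.1, -1.1, -1.3]
gripper_width: 0.0145
```

```bash
python3 - <<'E'
from h import *
tool((.4985,.4041,.060),np.radians(65.6))
c=(.49,.4,.07)
t=snap("scene","s16");crop(t,proj("scene",c),50,7,"s16c")
t=snap("top","t16");crop(t,proj("top",c),50,7,"t16c")
E
```

```text
ee [0.4983 0.4048 0.0788] yaw 1.147 tilt [ 0.002  0.001 -1.   ] toolxyz [-0.0004 -0.0006  0.0188] roll for down tool 0.002 q6 -0.6 t 33.125
```

View pics/s16c.png

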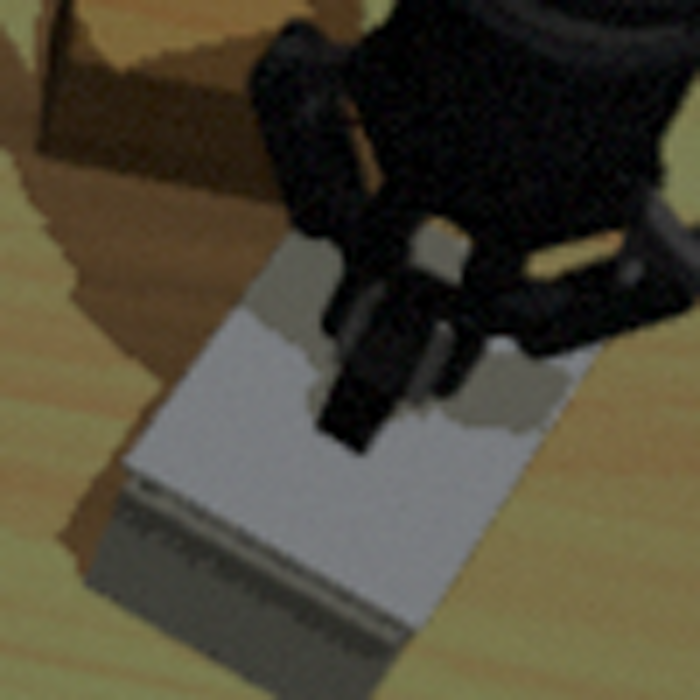

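View pics/t16c.png

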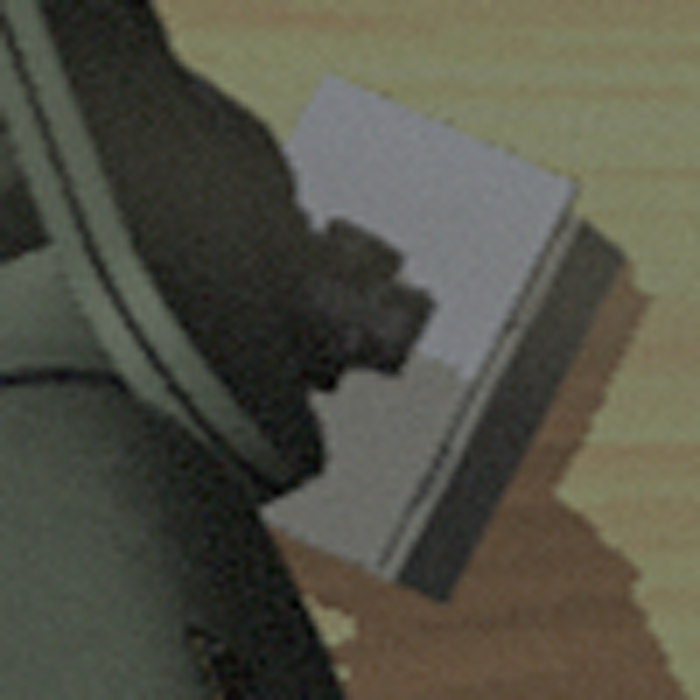

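```bash
cat >> h.py <<'E'
def f(n,pts,z,c,h=50,s=7):
    u=proj(n,c).astype(int)-h
    W=np.array([ray(n,np.array(p)/s+u-0.5+0.5/s,z)[:2] for p in pts])*1000
    print(n,"ctr",((W[0]+W[2])/2).round(1),"sides",np.linalg.norm(np.diff(W,axis=0),axis=1).round(1),"ang",[np.degrees(np.arctan2(*(W[i+1]-W[i])[::-1])).round(1) for i in (0,1)])
E
python3 - <<'E'
from h import *
c=(.49,.4,.07)
for z in(.0735,.077):
  f("top",[(330,75),(578,185),(388,577)],z,c)
  f("scene",[(125,463),(413,630),(605,335)],z,c)
E
```

```text
top ctr [498.9 399.3] sides [ 88.  135.6] ang [np.float64(-114.2), np.float64(157.4)]
scene ctr [507.9 402. ] sides [ 87.1 129.7] ang [np.float64(65.3), np.float64(155.4)]
top ctr [498.1 398. ] sides [ 87.8 135.2] ang [np.float64(-114.2), np.float64(157.4)]
scene ctr [510.8 401.1] sides [ 86.8 129.3] ang [np.float64(65.3), np.float64(155.4)]
```

{"name": "jog_arm", "arguments": {
  "rows": [
    [[0.0025,0,0],0],
    [[0,0,0.006],0],
    [[0,0,0.004],0],
    [[0,0,0.003],0],
    [[0,0,0.003],0],
    [[0,0,0],0]
  ]
}}

```text
time: 33.98
ee_pos: [0.4948, 0.405, 0.0633]
tool_rot: [-0.0, 0.21, 0.978, -0.0]
contact_force: [-5.3, -3.6, 10.2]
gripper_width: 0.0145
```

```bash
python3 - <<'E'
from h import *
tool((.4985,.4041,.060),np.radians(65.6));print(sensors.observe()["contact_force"])
c=(.49,.4,.06)
t=snap("scene","s17");crop(t,proj("scene",c),50,7,"s17c")
t=snap("top","t17");crop(t,proj("top",c),50,7,"t17c")
E
```

```text
ee [0.4948 0.405  0.0633] yaw 1.147 tilt [-0.001 -0.001 -1.   ] toolxyz [-0.0037  0.0007  0.0033] roll for down tool 0.002 q6 -0.6 t 33.975
[-5.27527062 -3.62170575 10.16979394]
```

View pics/s17c.png

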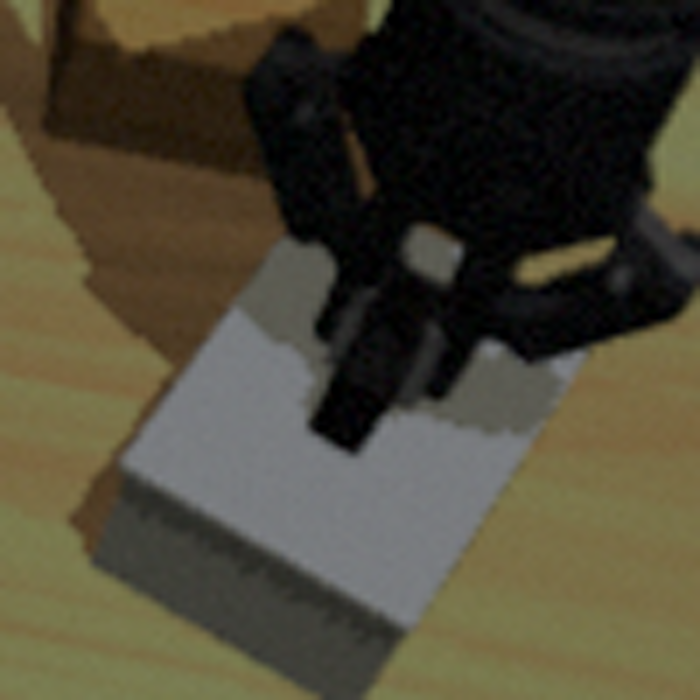

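View pics/t17c.png

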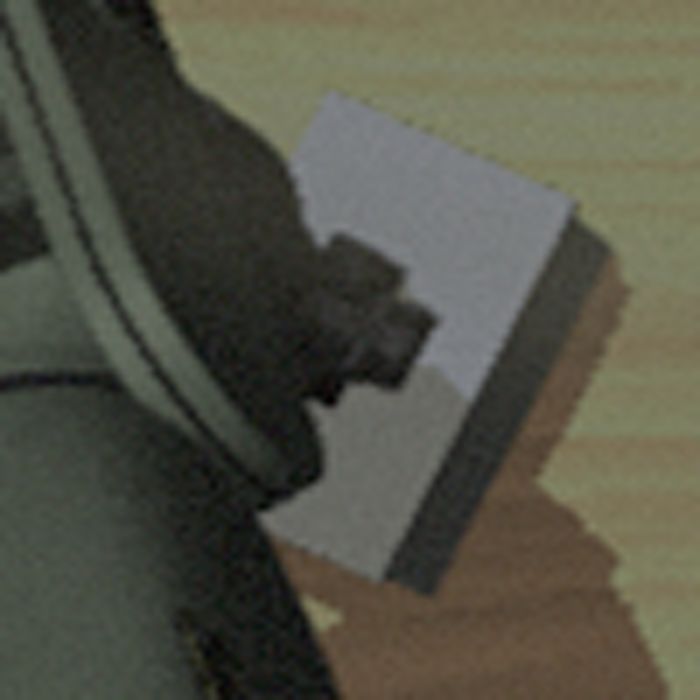

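{"name": "jog_arm", "arguments": {
  "rows": [
    [[0,0,0],0],
    [[0,0,0],0],
    [[0,0,0],0],
    [[0,0,0],0],
    [[0,0,-0.03],0],
    [[0,0,-0.04],0],
    [[0,0,-0.03],0],
    [[0,0,0],0]
  ],
  "jaw": 0.5
}}

```text
time: 35.08
ee_pos: [0.4973, 0.4066, 0.165]
tool_rot: [0.003, 0.21, 0.978, 0.003]
contact_force: [-0.4, 0.3, 0.2]
gripper_width: 0.0431
```

```bash
python3 - <<'E'
from h import *
print(sensors.observe()["gripper_width"])
c=(.49,.4,.06)
t=snap("scene","s18");crop(t,proj("scene",c),50,7,"s18c")
it=dict(ITEMS);it["L"]=(.4985,.4041,.055)
it["lr"]=ITEMS["lr"]
m=mask(t)
meas("scene",t,["lr","ls"])
t=snap("top","t18");crop(t,proj("top",c),50,7,"t18c")
meas("top",t,["lr","ls"])
# lid round: center (430.3,228.8), handle along 2deg -> jaw yaw ~ -88 / 92
tool((.4303,.2288,.14),np.radians(92))
E
```

```text
0.043071272161333385
lr scene c 430.7 228.8 size 102.0 99.3 long axis deg -75.2
ls scene c 449.2 4.4 size 100.2 99.7 long axis deg 42.9
lr top c 429.1 228.8 size 102.6 101.8 long axis deg 45.8
ls top c 444.9 3.0 size 100.6 100.6 long axis deg -47.0
ee [0.4948 0.405  0.1608] yaw 1.147 tilt [-0. -0. -1.] toolxyz [-0.0137 -0.1871  0.0209] roll for down tool -0.459 q6 -0.6 t 35.175
```

View pics/s18c.png

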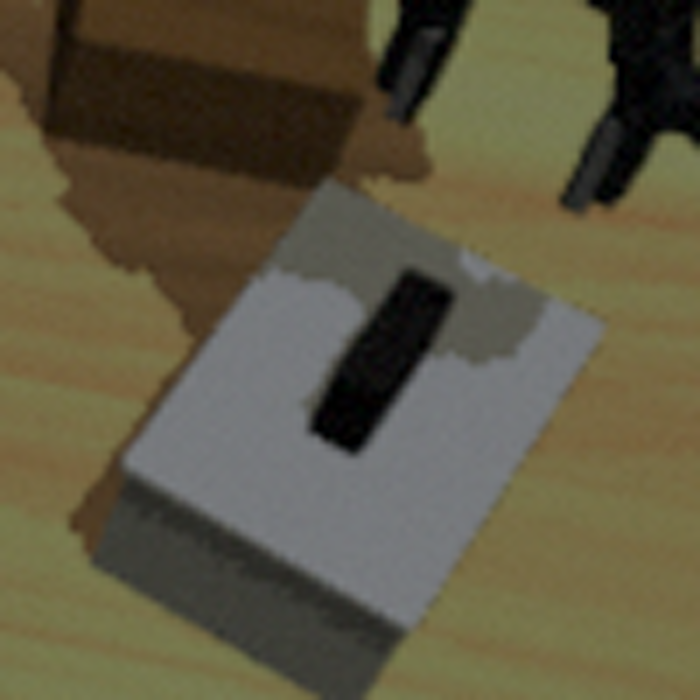

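View pics/t18c.png

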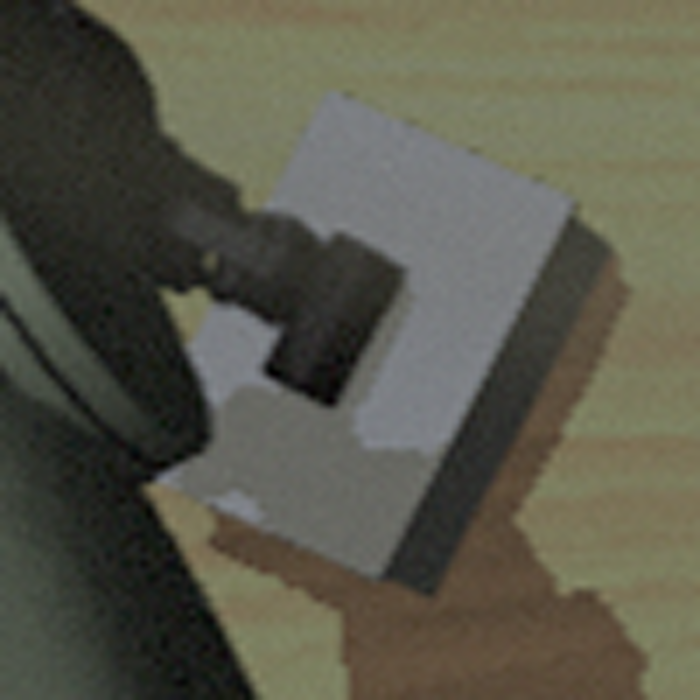

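```bash
python3 - <<'E'
from h import *
c=(.49,.4,.06)
f("top",[(333,92),(577,205),(385,580)],.055,c)
f("scene",[(125,463),(408,630),(603,325)],.055,c)
f("scene",[(408,630),(603,325),(330,180)],.055,c)
E
```

```text
top ctr [497.6 401.4] sides [ 88.5 132.8] ang [np.float64(-115.1), np.float64(156.1)]
scene ctr [499.1 404.9] sides [ 87.4 135.3] ang [np.float64(64.9), np.float64(155.8)]
scene ctr [499.7 404.8] sides [135.3  87.1] ang [np.float64(155.8), np.float64(-114.3)]
```

The oblong lid is seated: centred within about 2 mm in both views, and level. Now the round lid.

{"name": "jog_arm", "arguments": {
  "rows": [
    [[-0.0034,-0.0468,0.005],0],
    [[-0.0034,-0.0468,0.005],0],
    [[-0.0034,-0.0468,0.005],0],
    [[-0.0034,-0.0468,0.005],0],
    [[0,0,0],-0.153],
    [[0,0,0],-0.153],
    [[0,0,0],-0.153],
    [[0,0,0],0]
  ],
  "jaw": 0.4
}}

```text
time: 36.17
ee_pos: [0.4291, 0.2284, 0.1395]
tool_rot: [-0.002, -0.017, 1.0, -0.001]
contact_force: [0.2, 0.3, 0.5]
gripper_width: 0.0511
```

```bash
python3 - <<'E'
from h import *
tool((.4305,.2290,.018),np.radians(92))
c=(.43,.229,.04)
t=snap("scene","s19");crop(t,proj("scene",c),50,7,"s19c")
E
```

```text
ee [0.4291 0.2284 0.1395] yaw 1.604 tilt [-0.004 -0.001 -1.   ] toolxyz [-0.0018  0.0007  0.1214] roll for down tool -0.002 q6 -1.29 t 36.175
```

View pics/s19c.png

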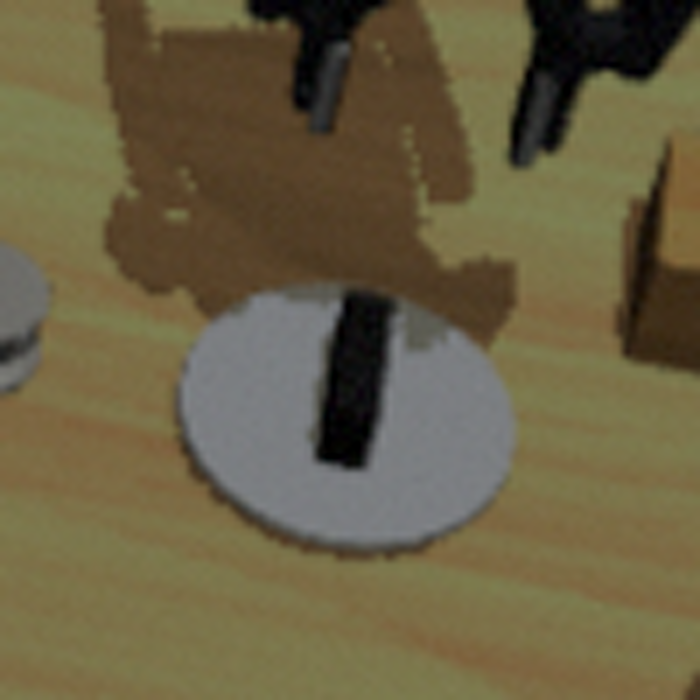

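{"name": "jog_arm", "arguments": {
  "rows": [
    [[-0.001,0.0005,0.04],0],
    [[0,0,0.04],0],
    [[0,0,0.03],0],
    [[0,0,0.008],0],
    [[0,0,0],0],
    [[0,0,0],0]
  ]
}}

```text
time: 36.98
ee_pos: [0.4328, 0.2299, 0.0246]
tool_rot: [0.001, -0.017, 1.0, 0.0]
contact_force: [0.4, -0.9, -0.0]
gripper_width: 0.0515
```

{"name": "jog_arm", "arguments": {
  "rows": [
    [[0,0,0],0],
    [[0,0,0],0],
    [[0,0,0],0],
    [[0,0,0],0],
    [[0,0,0],0],
    [[0,0,-0.04],0],
    [[0,0,-0.05],0],
    [[0,0,-0.03],0]
  ],
  "jaw": 1
}}

```text
time: 37.98
ee_pos: [0.4323, 0.2298, 0.1456]
tool_rot: [0.001, -0.018, 1.0, 0.0]
contact_force: [0.5, -0.1, -0.9]
gripper_width: 0.0141
```

```bash
python3 - <<'E'
from h import *
print(sensors.observe()["gripper_width"])
tool((.6235,-.0054,.14),np.radians(92))
c=(.43,.229,.12)
t=snap("scene","s20");crop(t,proj("scene",c),50,7,"s20c")
E
```

```text
0.014097863031115666
ee [0.4323 0.2298 0.1456] yaw 1.606 tilt [ 0.003  0.001 -1.   ] toolxyz [-0.1828 -0.2418  0.006 ] roll for down tool 0.0 q6 -1.29 t 37.975
```

View pics/s20c.png

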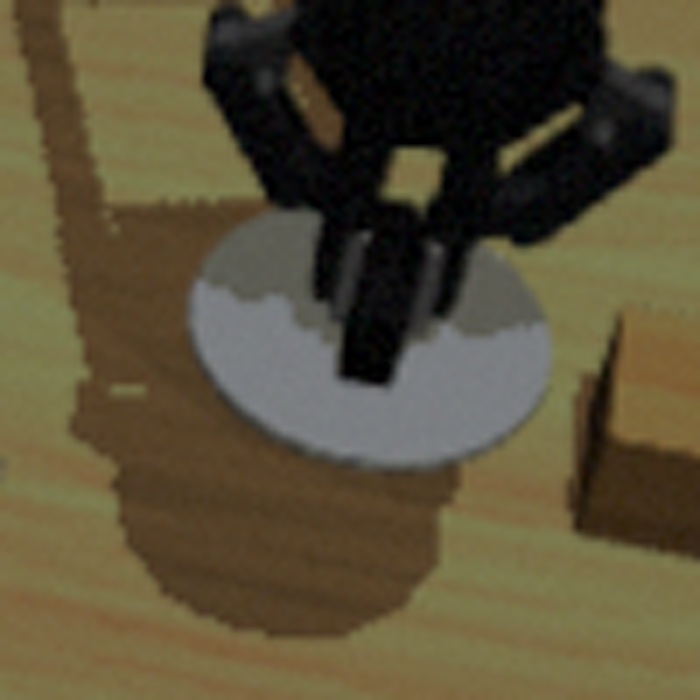

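{"name": "jog_arm", "arguments": {
  "rows": [
    [[-0.0305,-0.0403,0],0],
    [[-0.0305,-0.0403,0],0],
    [[-0.0305,-0.0403,0],0],
    [[-0.0305,-0.0403,0],0],
    [[-0.0305,-0.0403,0],0],
    [[-0.0305,-0.0403,0],0],
    [[0,0,0],0],
    [[0,0,0],0]
  ]
}}

```text
time: 39.02
ee_pos: [0.6218, -0.0054, 0.142]
tool_rot: [-0.001, -0.017, 1.0, 0.0]
contact_force: [-0.0, -0.1, -1.3]
gripper_width: 0.0139
```

{"name": "jog_arm", "arguments": {
  "rows": [
    [[0,0,0.03],0],
    [[0,0,0.025],0],
    [[0,0,0.008],0],
    [[0,0,0],0],
    [[0,0,0],0]
  ]
}}

```text
time: 39.65
ee_pos: [0.6238, -0.0054, 0.0817]
tool_rot: [0.001, -0.018, 1.0, -0.0]
contact_force: [0.3, 0.1, -0.5]
gripper_width: 0.014
```

```bash
python3 - <<'E'
from h import *
print(sensors.observe()["gripper_width"])
tool((.6235,-.0054,.063),np.radians(92))
c=(.62,-.005,.06)
t=snap("scene","s21");crop(t,proj("scene",c),50,7,"s21c")
t=snap("top","t21");crop(t,proj("top",c),50,7,"t21c")
E
```

```text
0.014038945862803942
ee [ 0.6238 -0.0054  0.0817] yaw 1.607 tilt [ 0.002 -0.    -1.   ] toolxyz [0.0003 0.     0.0187] roll for down tool 0.001 q6 -1.75 t 39.65
```

View pics/s21c.png

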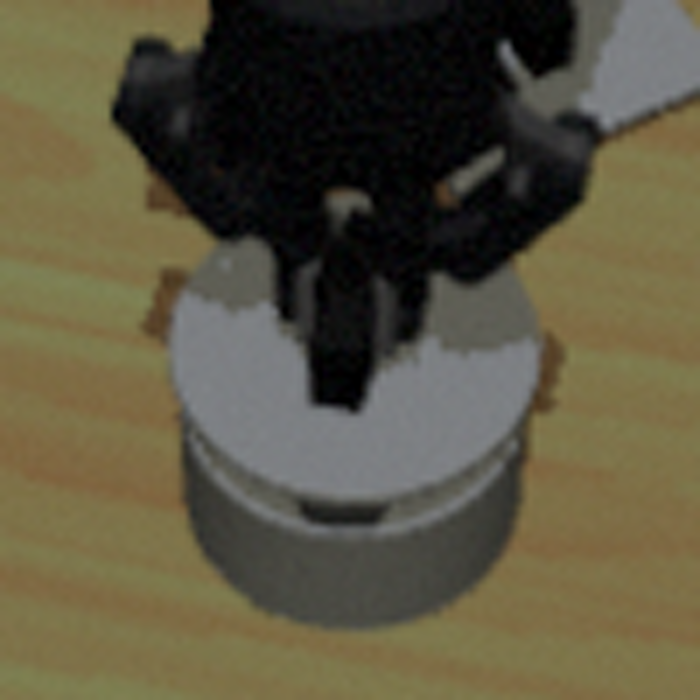

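View pics/t21c.png

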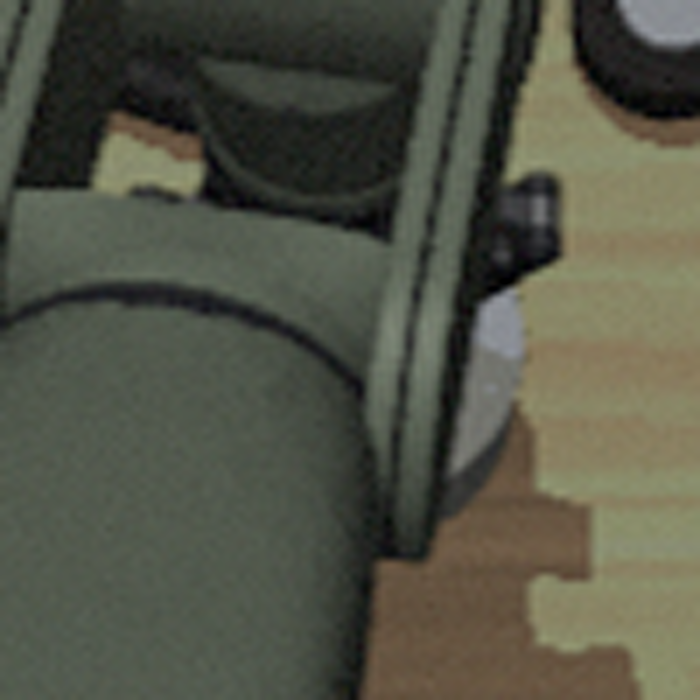

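```bash
python3 - <<'E'
from h import *
c=(.62,-.005,.06);u=proj("scene",c).astype(int)-50
P=lambda p,z: ray("scene",np.array(p)/7+u-.43,z).round(4)
zt=.0817-.0205
print("lid left/right/front(top)",P((170,350),zt+.013),P((543,350),zt+.013),P((352,497),zt+.013))
print("tub rim front",P((352,535),.05),"base front",P((352,630),0))
E
```

```text
lid left/right/front(top) [ 0.6412 -0.053   0.0742] [0.6144 0.0485 0.0742] [0.6757 0.0088 0.0742]
tub rim front [0.6723 0.0081 0.05  ] base front [0.672  0.0084 0.    ]
```

Centring agrees to within 1 mm in the scene view. Lowering.

{"name": "jog_arm", "arguments": {
  "rows": [
    [[0,0,0.008],0],
    [[0,0,0.005],0],
    [[0,0,0.003],0],
    [[0,0,0.003],0],
    [[0,0,0],0],
    [[0,0,0],0]
  ]
}}

```text
time: 40.5
ee_pos: [0.6233, -0.0058, 0.0664]
tool_rot: [0.0, -0.018, 1.0, -0.0]
contact_force: [-11.8, 1.0, 24.3]
gripper_width: 0.0143
```

{"name": "jog_arm", "arguments": {
  "rows": [
    [[0,0,-0.001],0],
    [[0,0,0],0],
    [[0,0,0],0],
    [[0,0,0],0],
    [[0,0,-0.03],0],
    [[0,0,-0.04],0],
    [[0,0,-0.03],0],
    [[0,0,0],0]
  ],
  "jaw": 0.5
}}

```text
time: 41.5
ee_pos: [0.6253, -0.0061, 0.1656]
tool_rot: [0.003, -0.018, 1.0, -0.001]
contact_force: [-0.5, -0.5, 0.3]
gripper_width: 0.043
```

```bash
python3 - <<'E'
from h import *
print(sensors.observe()["gripper_width"])
c=(.62,-.005,.06)
t=snap("scene","s22");crop(t,proj("scene",c),50,7,"s22c")
meas("scene",t,["ls"])
t=snap("top","t22")
tool((.447,.0037,.15),np.radians(-46.9))
E
```

```text
0.04296065505862059
ls scene c 439.3 15.9 size 98.9 69.4 long axis deg 42.9
ee [ 0.6225 -0.0057  0.1616] yaw 1.606 tilt [-0.001  0.    -1.   ] toolxyz [0.175  0.0155 0.0118] roll for down tool -0.717 q6 -1.75 t 41.6
```

View pics/s22c.png

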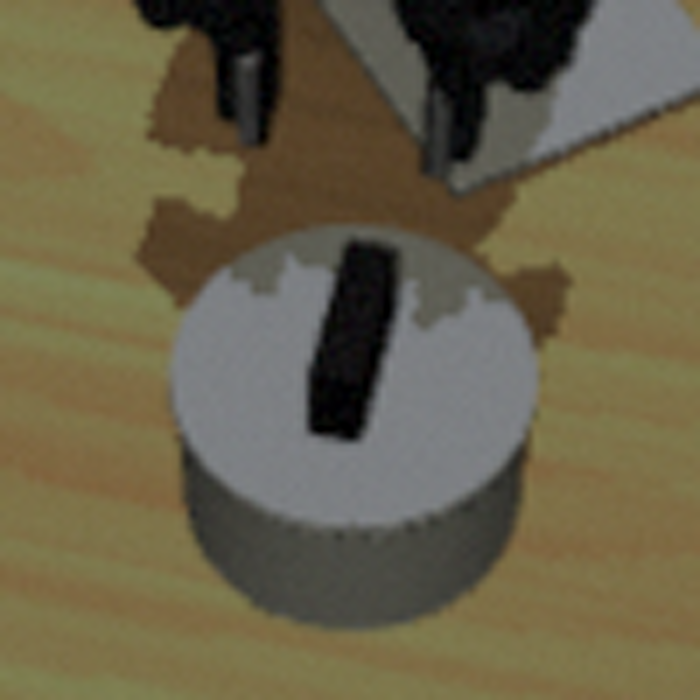

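The round lid is flat on its rim. The square lid is last.

{"name": "jog_arm", "arguments": {
  "rows": [
    [[0.0438,0.0039,0],0],
    [[0.0438,0.0039,0],0],
    [[0.0438,0.0039,0],0],
    [[0.0438,0.0039,0],0],
    [[0,0,0],0.173],
    [[0,0,0],0.173],
    [[0,0,0],0.173],
    [[0,0,0],0.173]
  ],
  "jaw": 0.4
}}

```text
time: 42.6
ee_pos: [0.4456, 0.004, 0.1602]
tool_rot: [-0.002, 0.325, 0.946, -0.0]
contact_force: [0.8, -0.4, 0.6]
gripper_width: 0.0511
```

{"name": "jog_arm", "arguments": {
  "rows": [
    [[0,0,0],0.173],
    [[0,0,0],0.173],
    [[0,0,0],0.173],
    [[0,0,0],0.173],
    [[0,0,0],0.173],
    [[0,0,0],0.173],
    [[0,0,0],0.173],
    [[0,0,0],0.173]
  ]
}}

```text
time: 43.6
ee_pos: [0.4456, 0.004, 0.1601]
tool_rot: [-0.002, 0.854, 0.521, -0.002]
contact_force: [0.5, -0.7, 0.1]
gripper_width: 0.0515
```

{"name": "jog_arm", "arguments": {
  "rows": [
    [[0,0,0],0.173],
    [[0,0,0],0.173],
    [[0,0,0],0],
    [[0,0,0],0]
  ]
}}

```text
time: 44.1
ee_pos: [0.4464, 0.0038, 0.1612]
tool_rot: [-0.001, 0.929, 0.37, -0.001]
contact_force: [0.1, -0.9, 0.8]
gripper_width: 0.0515
```

```bash
python3 - <<'E'
from h import *
tool((.447,.0037,.018),np.radians(-46.9))
c=(.447,.004,.05)
t=snap("scene","s23");crop(t,proj("scene",c),50,7,"s23c");meas("scene",t,["ls"])
E
```

```text
ee [0.4464 0.0038 0.1612] yaw -0.814 tilt [-0.002  0.    -1.   ] toolxyz [0.0005 0.0008 0.1432] roll for down tool 0.005 q6 0.63 t 44.1
ls scene c 449.2 4.4 size 100.2 99.7 long axis deg 42.9
```

View pics/s23c.png

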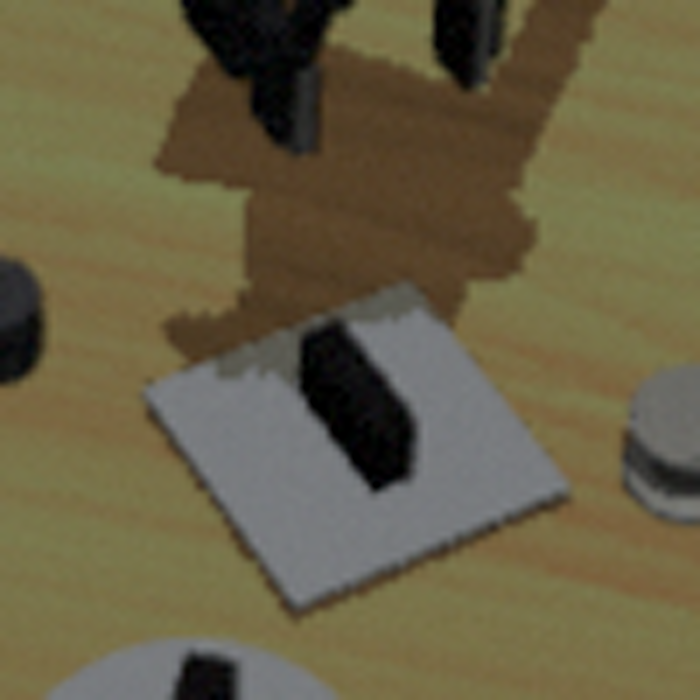

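{"name": "jog_arm", "arguments": {
  "rows": [
    [[0,0,0.045],0],
    [[0,0,0.045],0],
    [[0,0,0.035],0],
    [[0,0,0.012],0],
    [[0,0,0.005],0],
    [[0,0,0],0],
    [[0,0,0],0]
  ]
}}

```text
time: 45.02
ee_pos: [0.4486, 0.0035, 0.0216]
tool_rot: [0.001, 0.93, 0.369, 0.001]
contact_force: [0.5, -0.7, 0.4]
gripper_width: 0.0513
```

{"name": "jog_arm", "arguments": {
  "rows": [
    [[0,0,0],0],
    [[0,0,0],0],
    [[0,0,0],0],
    [[0,0,0],0],
    [[0,0,0],0],
    [[0,0,-0.04],0],
    [[0,0,-0.05],0],
    [[0,0,-0.03],0]
  ],
  "jaw": 1
}}

```text
time: 46.02
ee_pos: [0.448, 0.0036, 0.1424]
tool_rot: [0.001, 0.93, 0.369, 0.001]
contact_force: [-0.6, -0.0, -1.3]
gripper_width: 0.0145
```

```bash
python3 - <<'E'
from h import *
print(sensors.observe()["gripper_width"])
tool((.5194,-.3985,.14),np.radians(-51.7))
c=(.447,.004,.12)
t=snap("scene","s24");crop(t,proj("scene",c),50,7,"s24c")
E
```

```text
0.014520165904772732
ee [0.448  0.0036 0.1424] yaw -0.816 tilt [ 0.003 -0.001 -1.   ] toolxyz [-0.2235  0.3418  0.0028] roll for down tool 0.086 q6 0.63 t 46.025
```

View pics/s24c.png

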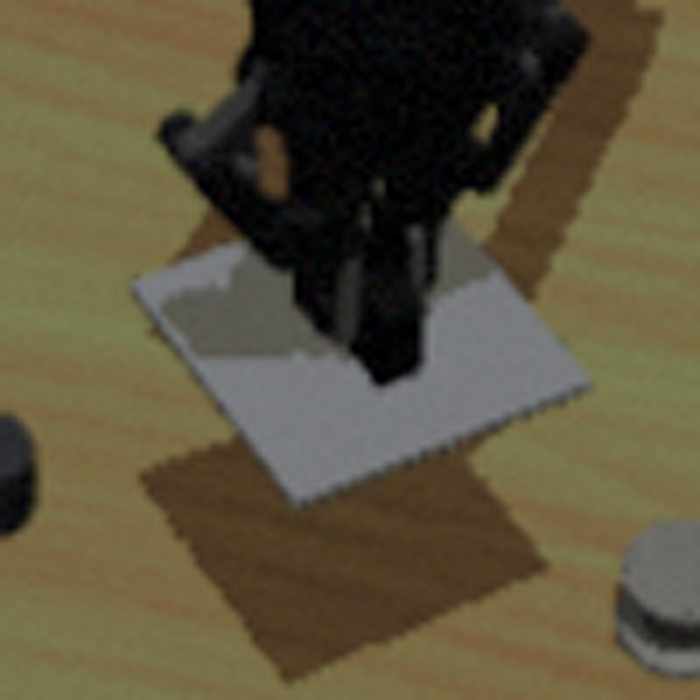

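{"name": "jog_arm", "arguments": {
  "rows": [
    [[-0.0248,0.038,0],0],
    [[-0.0248,0.038,0],0],
    [[-0.0248,0.038,0],0],
    [[-0.0248,0.038,0],0],
    [[-0.0248,0.038,0],0],
    [[-0.0248,0.038,0],0],
    [[-0.0248,0.038,0],0],
    [[-0.0248,0.038,0],0]
  ]
}}

```text
time: 47.08
ee_pos: [0.5104, -0.3546, 0.1385]
tool_rot: [-0.001, 0.93, 0.368, -0.0]
contact_force: [0.4, 0.3, -0.8]
gripper_width: 0.0147
```

{"name": "jog_arm", "arguments": {
  "rows": [
    [[-0.0248,0.038,0],0.086],
    [[0,0,0.03],0],
    [[0,0,0.02],0],
    [[0,0,0.009],0],
    [[0,0,0],0],
    [[0,0,0],0]
  ]
}}

```text
time: 47.82
ee_pos: [0.5197, -0.3985, 0.0824]
tool_rot: [0.001, 0.944, 0.329, 0.0]
contact_force: [0.2, 0.2, -0.7]
gripper_width: 0.0145
```

```bash
python3 - <<'E'
from h import *
print(sensors.observe()["gripper_width"])
tool((.5194,-.3985,.06),np.radians(-51.7))
c=(.52,-.4,.07)
t=snap("scene","s25");crop(t,proj("scene",c),50,7,"s25c")
t=snap("top","t25");crop(t,proj("top",c),50,7,"t25c")
E
```

```text
0.014477274257862004
ee [ 0.5197 -0.3985  0.0824] yaw -0.901 tilt [ 0.001 -0.001 -1.   ] toolxyz [-0.0003 -0.0002  0.0224] roll for down tool 0.001 q6 0.12 t 47.825
```

View pics/s25c.png

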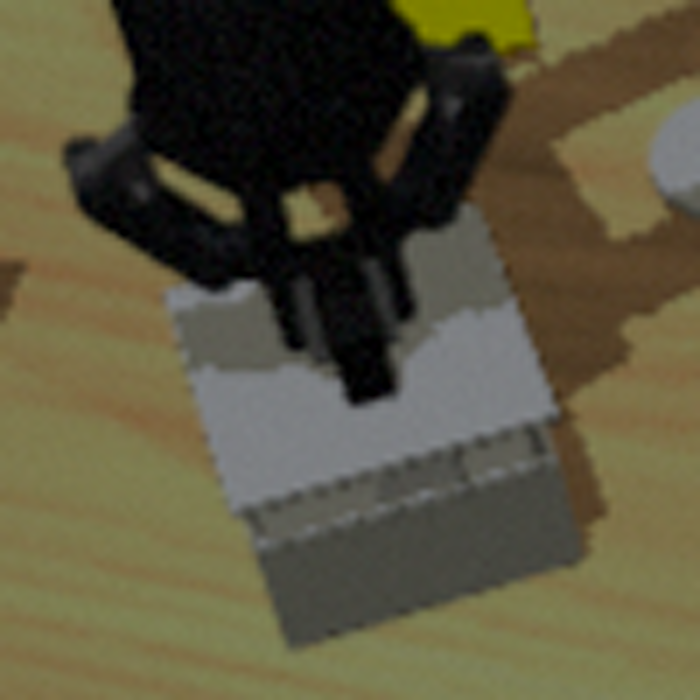

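View pics/t25c.png

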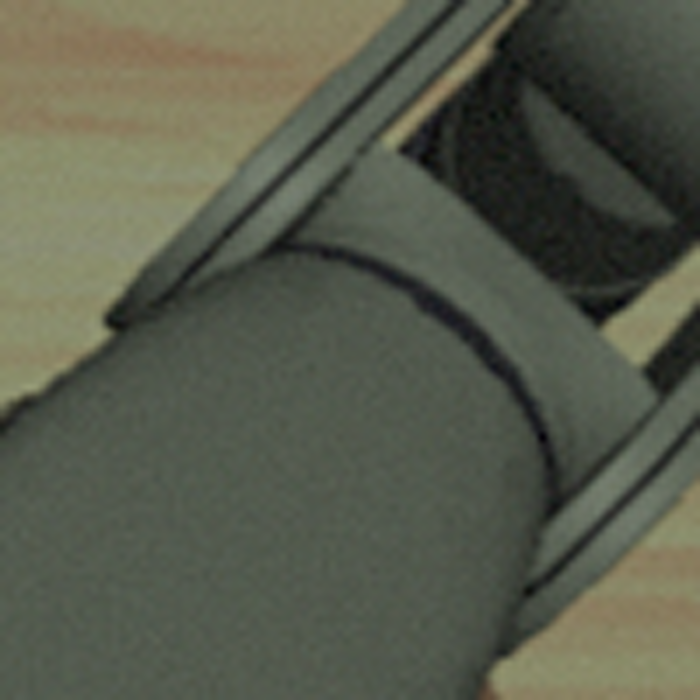

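```bash
python3 - <<'E'
from h import *
c=(.52,-.4,.07)
f("scene",[(165,292),(240,510),(560,412)],.0744,c)
f("scene",[(240,510),(560,412),(478,208)],.0744,c)
# tub rim from s0 zscene crop (left tile, 5x, origin 148-36,221-36)
o=np.array([112,185]);P=np.array([(65,142),(108,285),(323,222),(270,85)])/5+o-.4
W=np.array([ray("scene",p,.05)[:2] for p in P])*1000;print(W.mean(0),np.linalg.norm(np.diff(W,axis=0),axis=1))
# near rim edge midpoints now
u=proj("scene",c).astype(int)-50
for p,z in (((400,461),.0744),((408,503),.05)): print(ray("scene",np.array(p)/7+u-.43,z)[:2]*1000)
E
```

```text
scene ctr [ 521.1 -396.5] sides [101.  99.] ang [np.float64(39.6), np.float64(128.8)]
scene ctr [ 521.8 -395.1] sides [99. 98.] ang [np.float64(128.8), np.float64(-141.1)]
[ 520.38621731 -397.41121854] [92.139313   94.28389435 92.14655851]
[ 560.37547408 -364.79591465]
[ 557.1235262  -368.80176858]
```

{"name": "jog_arm", "arguments": {
  "rows": [
    [[0,0,0.008],0],
    [[0,0,0.005],0],
    [[0,0,0.003],0],
    [[0,0,0.002],0],
    [[0,0,0],0],
    [[0,0,0],0]
  ]
}}

```text
time: 48.68
ee_pos: [0.5191, -0.3984, 0.0633]
tool_rot: [0.0, 0.945, 0.328, 0.0]
contact_force: [0.1, -0.6, -0.4]
gripper_width: 0.0144
```

{"name": "jog_arm", "arguments": {
  "rows": [
    [[0,0,0.0015],0],
    [[0,0,0.001],0],
    [[0,0,0],0],
    [[0,0,0],0]
  ]
}}

```text
time: 49.18
ee_pos: [0.5192, -0.3986, 0.0631]
tool_rot: [0.0, 0.945, 0.328, 0.0]
contact_force: [-4.5, 2.5, 9.2]
gripper_width: 0.0141
```

{"name": "jog_arm", "arguments": {
  "rows": [
    [[0,0,0],0],
    [[0,0,0],0],
    [[0,0,0],0],
    [[0,0,0],0],
    [[0,0,-0.03],0],
    [[0,0,-0.05],0],
    [[0,0,-0.05],0],
    [[0,0,0],0]
  ],
  "jaw": 0.5
}}

```text
time: 50.18
ee_pos: [0.5218, -0.4011, 0.1975]
tool_rot: [0.006, 0.945, 0.328, 0.003]
contact_force: [0.3, 0.5, 0.8]
gripper_width: 0.0426
```

```bash
python3 - <<'E'
from h import *
tool((.33,.0,.3),np.radians(-51.7))
c=(.52,-.4,.05)
t=snap("scene","s26");crop(t,proj("scene",c),50,7,"s26c")
E
```

```text
ee [ 0.5218 -0.4011  0.1975] yaw -0.902 tilt [ 0.009 -0.009 -1.   ] toolxyz [ 0.0984 -0.4324 -0.1077] roll for down tool 0.0 q6 0.12 t 50.175
```

View pics/s26c.png

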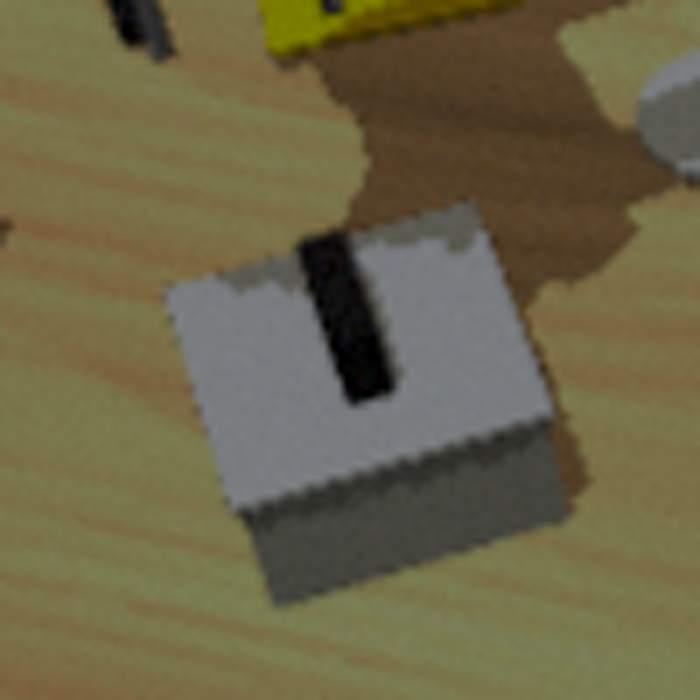

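View pics/s26.png

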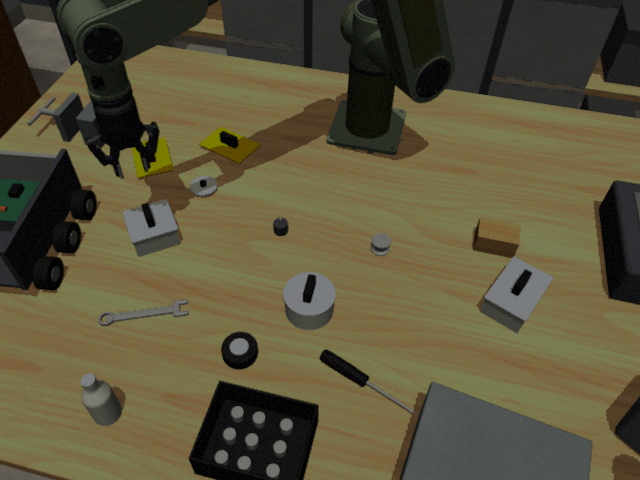

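All three lids are on. I'm parking the arm so both cameras see the lids for a final check.

{"name": "jog_arm", "arguments": {
  "rows": [
    [[-0.041,-0.011,-0.004],0],
    [[-0.041,-0.011,-0.004],0],
    [[-0.041,-0.011,-0.004],0],
    [[-0.041,-0.011,-0.004],0],
    [[-0.041,-0.011,-0.004],0],
    [[-0.041,-0.011,-0.004],0],
    [[-0.041,-0.011,-0.004],0],
    [[-0.041,-0.011,-0.004],0]
  ]
}}

```text
time: 51.22
ee_pos: [0.2054, -0.5317, 0.2204]
tool_rot: [-0.002, 0.945, 0.328, 0.0]
contact_force: [-0.3, -0.4, 0.3]
gripper_width: 0.0429
```

```bash
python3 - <<'E'
from h import *
it=dict(lr=(.6235,-.005,.055),ls=(.519,-.399,.055),ll=(.4985,.404,.055))
for v in("top","scene"):
    t=snap(v,v+"27");meas(v,t,None,it)
    cv2.imwrite(f"pics/z27{v}.png",np.hstack([cv2.resize(t[int(y)-32:int(y)+32,int(x)-32:int(x)+32],(264,264),interpolation=cv2.INTER_CUBIC) for x,y in [proj(v,p) for p in it.values()]]))
# tub base reference in scene/top initial
E
```

```text
lr top c 619.5 -6.8 size 102.4 101.8 long axis deg 89.9
ls top c 516.9 -399.4 size 101.0 100.4 long axis deg -51.8
ll top c 497.6 402.9 size 134.7 89.1 long axis deg -24.6
lr scene c 622.6 -4.5 size 100.6 99.8 long axis deg -75.3
ls scene c 521.8 -396.4 size 100.8 99.5 long axis deg 38.3
ll scene c 500.0 404.2 size 134.0 88.0 long axis deg -24.3
```

View pics/top27.png

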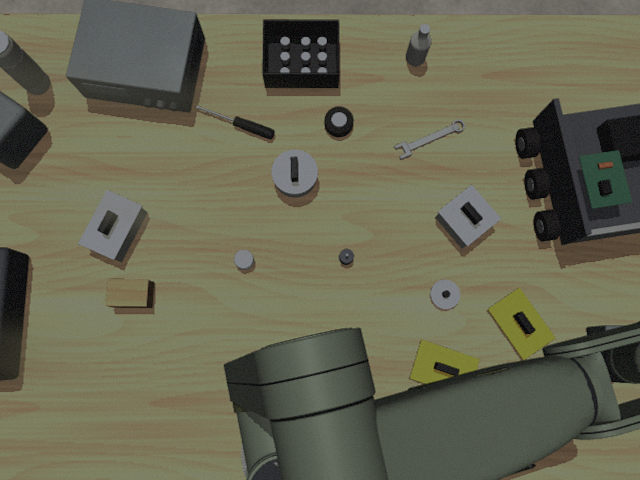

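View pics/z27scene.png

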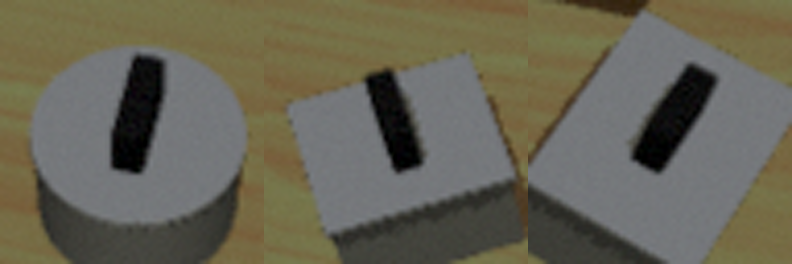

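The lids lie flat, within 1–2.5 mm of the tub centres in the top view, and their plates measure the right size when projected at 55 mm. Bystanders and yellow lids are where they started, so I'm handing in.

```bash
python3 -c "
from workcell import close_job
print(close_job())"
```

```text
the job is handed in; nothing more can be done
None
```

I packed all four spares that were on the bench, closed all three tubs and handed the job in at about 51 s; it reports no verdict. The hub is in the round tub, the block in the square tub and both bars lie flat in the oblong tub. The second hub and second block were not on the bench.

**Last checks:**
- **Top camera:** the lid centres sit within 1 mm (square), 1.2 mm (oblong) and 2 mm (round) of the tub centres I measured at the start.
- **Scene camera:** the square and oblong lids agree to about 1 mm.
- **Seating:** in both views the plates measure about their true size at the 55 mm seated height, and the lids look level. Nothing was in the gripper and the arm was parked clear.
- **Other things:** in the pictures the spool, motor, wheel, wooden block, odd lid and both yellow lids are where they started.

**Where readings disagreed:**
- The two cameras differ by a steady 2–5 mm, so I took the average for most positions.
- The scene camera gave no good reading of the round tub's rim at the start. I checked that lid by comparing the front edges of lid and rim just before lowering it.
- Before lowering, the oblong lid read 3–4 mm off along its length, so I shifted it 2.5 mm.
- Seating pushed up with about 9–10 N on the square and oblong lids. On the round lid it was 24 N, with about 12 N sideways that went away on release.

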